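# Clamp the control-unit boards and probe their test pads

### The arm

A 6-joint arm with a two-finger parallel gripper is mounted at the origin on the work surface. World frame = base frame: x ahead of the robot, y to its left, z up, the work surface at z = 0. Lengths are in m, angles in rad, forces in N, time in s.
With the tool pointing down it reaches from about 0.325 to 0.75 m from the base axis. Payload 7.6 kg.
Tool frame: the origin (TCP) lies at the very end of the fingers, on their centre line; the grasp point (between the pads) lies 19 mm behind it; z points along the fingers, y is the direction in which the jaws open and shut (so a half turn about z gives the same grasp; the last joint's range is limited). The gripper opens to 85 mm and grips with 20 to 120 N. Pads are 22 mm wide; open, the fingers measure 114 mm over their backs; the gripper's body (76 mm by 85 mm) begins 54 mm behind the grasp point. The pads swing forward as they close: fully open they stand 13 mm farther back than shut.
Start: joints at [-1.385, 0.052, 1.401, -0, 1.689, -0.07], TCP at [0.133, -0.508, 0.231] pointing down, gripper open.
Joint ranges: [-2.9, 2.9], [-0.91, 2.17], [0.12, 2.37], [-1.06, 4.2], [0.26, 2.73], [-2.93, 2.93]. Speed limits (rad/s): [2.57, 2.57, 3.01, 3.14, 3.14, 3.14].

### API

Orientations are given as [roll, pitch, yaw] about the fixed x, y, z axes, in that order (R = Rz(yaw) Ry(pitch) Rx(roll)).
In Python, from station import readout, imaging, ticket gives the robot as it stands.
- The arm moves only by the tool jog_arm, never from a script. Its argument "moves" is one flat list of numbers, 7 for each row, row after row: the shift along the tool's x, y, z in m, then the turn, a rotation vector about the tool's x, y, z in degrees, then the finger opening in m, from 0 to 0.0854. A call has 1 to 12 rows; each row is the pose to reach, as a shift and turn from the pose measured when the call began, along the tool's axes at that moment; what a row does not reach only later rows make up. A row lasts 1/8 s, in which the tool goes at most 62.5 mm and 10.7 degrees, less where a joint would pass 70% of its speed; a pose out of reach is approached as far as the arm can. A call with a gripper value outside its range is refused whole. The fingers move at their own pace and stop on an object; "newtons" is the grip in N (left out, the last holds). Time passes only in rows, so rows that repeat a pose let the fingers close. It gives the time, the measured TCP pose, the force and the opening at its end, in the units of the state.
- readout.get_state(): the state, without advancing time (a new reading comes with each control period).
- imaging.camera(name): name is "scene" or "top"; returns (picture, depth): 400x640x3 uint8, red, green, blue; 400x640 float32, m along the optical axis (not along the pixel's ray), 0 where there is no reading.
- imaging.camera_model(name): a dict with "K" (3x3 intrinsics, pixels), "view" (4x4, takes a point from world to camera coordinates). Camera axes: x right, y down, z forward; pixel columns grow to the right and rows downward; lengths in m; the calibration is good to about 2 mm. A picture is of the moment at which its call begins. camera_model takes no time and is no camera call.
- ticket.close_job(): hands the job in, once; it reports no verdict.
The state is a dict: "clock": time; "joint_positions": joint angles; "joint_velocities": joint speeds; "joint_efforts": joint torques, N m; "position": TCP position; "tool_rot": TCP orientation; "contact_force": force on the tool from outside, world axes, zero at the start; "wrist_torque": the same for the moment, N m; "finger_gap": finger opening in m.
Only numpy, scipy, OpenCV 4.12 (cv2) and the standard library are available. Lean on these libraries where they do the work, as an engineer would, in place of code of your own. Each camera call takes 0.05 s, during which the arm holds its last target.

### The job

Clamp every loose circuit board in the sprung board frame, one to a bay: push one short edge into the sprung jaw, lower the other edge behind the fixed rail and let the spring centre it. Then take the pen tester from its stand and, following the signal from the power board (red, yellow transformer) to the driver board (blue, silver heat sink) to the relay board (black, orange relay), touch its tip gently for about half a second on the square gold pad and then on the round gold pad of each of these boards that is there. Finally stand the tester back in its stand, leaving the boards clamped and the other things on the bench where they are.

Things in the scene. Friction and masses are not known exactly. Their poses are not given: they have to be found in the camera images.
- frame: Fixed board frame, 155 mm (its x) by 211 (its y), 51 high; origin on the bench below the middle bay, z up. Along its -x side (x -56 to -36 mm) one fixed V rail; at its +x side three black sprung jaws, one per bay, each 46 mm wide. End cheeks at y +-100 to +-108 rise to 51 mm. Below the boards it is open down to a pan 20 mm above the bench.
- bay0 (a point): Bay at the frame's +y end (bays are 62 mm apart in y): where the origin of a clamped board lies, 40 mm above the bench; axes as the frame's. A board's long side goes along x, either way round. Fixed groove: bottom wall at x -40 mm, lip edge at x -36, mid-height 41 mm above the bench, mouth 7 mm high narrowing to 2.6, lip tops 8 mm above mid-height.
- bay1 (a point): Middle bay, as bay0. The sprung jaws have the same V groove, facing -x: groove bottom at x +34 mm when fully out, +40 with a board clamped, +51 at the stop, lip edge 4 mm before it; they slide along x and push back with about 2.4 N, 4.2 N and 7.5 N. For the board's other edge to pass the fixed lip the groove bottom must be pushed to about +46 mm.
- bay2 (a point): Bay at the frame's -y end, as bay0.
- power_board: Power board: dark red, with a yellow and black transformer. 80 (its x) x 44 x 2 mm, 70 g; origin centre of underside, z up. The tall part mid-board, 20 mm in x, 24 in y, top 26 mm above the underside, is for gripping, across its x. White connector at (23, 14.5), black capacitor at (-23, -14.5), tops 10 mm up. Square gold pad at (-23, 14), round at (23, -14), on top. Lies flat on the bench at first. May be absent (None).
- driver_board: Driver board: blue, with a silver finned heat sink. 80 (its x) x 44 x 2 mm, 70 g; origin centre of underside, z up. The tall part mid-board, 20 mm in x, 24 in y, top 26 mm above the underside, is for gripping, across its x. White connector at (23, 14.5), black capacitor at (-23, -14.5), tops 10 mm up. Square gold pad at (-23, 14), round at (23, -14), on top. Lies flat on the bench at first. May be absent (None).
- relay_board: Relay board: black, with an orange relay. 80 (its x) x 44 x 2 mm, 70 g; origin centre of underside, z up. The tall part mid-board, 20 mm in x, 24 in y, top 26 mm above the underside, is for gripping, across its x. White connector at (23, 14.5), black capacitor at (-23, -14.5), tops 10 mm up. Square gold pad at (-23, 14), round at (23, -14), on top. Lies flat on the bench at first. May be absent (None).
- power_board_square (a point): Centre of the square gold test pad (7 mm square, white edge) on the top of the power board.
- power_board_round (a point): Centre of the round gold test pad (7 mm across, white edge) on the top of the power board.
- driver_board_square (a point): Centre of the square gold test pad (7 mm square, white edge) on the top of the driver board.
- driver_board_round (a point): Centre of the round gold test pad (7 mm across, white edge) on the top of the driver board.
- relay_board_square (a point): Centre of the square gold test pad (7 mm square, white edge) on the top of the relay board.
- relay_board_round (a point): Centre of the round gold test pad (7 mm across, white edge) on the top of the relay board.
- probe: Cordless pen tester, upright: red round handle 18 mm in diameter from 4 to 84 mm above its origin, black guard collar 32 mm in diameter and 4 mm thick, below it a black nose 12 mm in diameter and 36 mm long, and a sprung steel tip. Origin: centre of the collar's underside, which rests on the stand; z up along the handle. 70 g.
- probe_tip (a point): The very end of the tester's tip, 54 mm below its origin when not pressed in.
- plunger (a joint): How far the sprung tip is pushed in, m: 0 free (0.8 N to start), 400 N/m, stop at 0.008. Half way is a good touch.
- stand_mouth (a point): Centre of the mouth of the tester's fixed stand, on its top face, 70 mm above the bench: a grey block 56 x 56 x 70 mm with a 20 mm upright hole right through it, chamfered at the mouth, on a dark foot 76 mm square.
- spool: Bystander: blue spool of solder wire, 52 mm in diameter, 34 mm high.
- tweezers: Bystander: steel tweezers lying flat, 125 mm long.
- flux: Bystander: amber bottle 38 mm in diameter, 75 mm high.
- dish: Bystander: small steel dish 76 mm in diameter, 20 mm high.
- driver: Bystander: screwdriver 160 mm long, lying.
- brush: Bystander: brush 120 mm long, lying.
- block: Bystander: small yellow box 50 x 35 x 20 mm.

How it is judged:
By the outcome, as a careful person would: the job done as asked, in the order asked, and still so for the second after the job is handed in, with the robot touching nothing.
Of power_board, driver_board, relay_board only 2 to 3 are there at a start; the rules pass over those that are not, and their reading is None.
At some moment in a run one of power_board, driver_board, relay_board may be knocked a few centimetres aside while the robot is not near it.
It also fails if it takes over 210 s, if anything falls off the work surface, if the arm or the gripper's body presses on something with over 40 N, if the wrist force passes 120 N, or if a joint passes its speed limit or range.

## Working session

There is one attempt and no reset: what is moved stays moved. The work goes in short steps, Python scripts to look and compute and a tool call to move; the robot and the scene stay as the last step left them, time stands still between calls to the robot, and variables do not carry over. Pictures are saved under pics/ and viewed, and the job is handed in when it is done.

Besides the shell and the picture viewer there is one more tool, called after "Call:" in YAML: its name, and indented under it one key for each argument. jog_arm: Moves the arm, as the interface text tells. Its arguments: {"type":"object","properties":{"moves":{"type":"array"},"newtons":{"type":"number"}},"required":["moves"]}

```bash
ls; mkdir -p pics
python3 - <<'E'
from station import readout, imaging
import cv2, numpy as np
print(readout.get_state())
for n in("scene","top"):
    p,d=imaging.camera(n); np.savez(f"pics/{n}0.npz",p=p,d=d)
    cv2.imwrite(f"pics/{n}0.png",p[:,:,::-1]); m=imaging.camera_model(n); print(n,m)
E
```

```text
pics
{'clock': 0.0, 'joint_positions': array([-1.38531839e+00,  5.28166062e-02,  1.40172525e+00,  1.92389841e-05,
        1.68863000e+00, -7.03043032e-02]), 'joint_velocities': array([-0.00121123,  0.00115207, -0.00094599,  0.00184242,  0.0015032 ,
       -0.0009249 ]), 'joint_efforts': array([-3.72606537e-04, -3.81670654e+01, -3.60187411e+01, -9.17770990e-05,
        6.29024900e-03,  8.88573108e-07]), 'position': array([ 0.1327943 , -0.50760853,  0.23048273]), 'tool_rot': array([-3.14001870e+00, -1.29994798e-04,  2.55784381e-01]), 'contact_force': array([-0.41496896,  0.87620301, -0.41686353]), 'wrist_torque': array([0.00484552, 0.02608362, 0.01407701]), 'finger_gap': 0.08550538054728263}
scene {'K': array([[486.78562399,   0.        , 318.42131096],
       [  0.        , 486.78562399, 194.03539959],
       [  0.        ,   0.        ,   1.        ]]), 'view': array([[ 0.81338038,  0.581683  , -0.00756633, -0.44276992],
       [ 0.46197473, -0.65378493, -0.59928676, -0.26302323],
       [-0.35354167,  0.48395263, -0.80049868,  1.3771642 ],
       [ 0.        ,  0.        ,  0.        ,  1.        ]])}
top {'K': array([[508.70268314,   0.        , 317.76746019],
       [  0.        , 508.70268314, 203.27435977],
       [  0.        ,   0.        ,   1.        ]]), 'view': array([[-0.02268249, -0.99940907,  0.02582684, -0.04027076],
       [-0.98060121,  0.01720979, -0.19525647,  0.58666571],
       [ 0.19469661, -0.02975473, -0.9804121 ,  1.16578784],
       [ 0.        ,  0.        ,  0.        ,  1.        ]])}
```

View pics/top0.png

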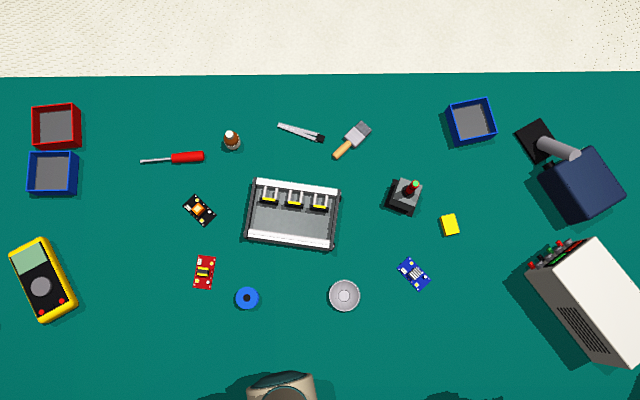

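View pics/scene0.png

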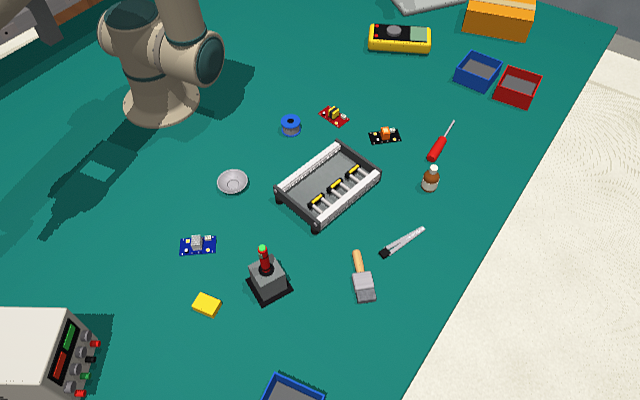

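```bash
cat > h.py <<'E'
import numpy as np, cv2
from station import readout, imaging
M={n:imaging.camera_model(n) for n in("scene","top")}
def proj(n,P):
    P=np.atleast_2d(P); m=M[n]; c=P@m["view"][:3,:3].T+m["view"][:3,3]
    u=c@m["K"].T; return u[:,:2]/u[:,2:]
def ray(n,uv):
    m=M[n]; R=m["view"][:3,:3]; t=m["view"][:3,3]
    d=np.linalg.inv(m["K"])@np.array([uv[0],uv[1],1.]); return -R.T@t, R.T@d
def onz(n,uv,z):
    o,d=ray(n,uv); return o+d*(z-o[2])/d[2]
def tri(uvt,uvs):
    A=[];b=[]
    for n,uv in(("top",uvt),("scene",uvs)):
        o,d=ray(n,uv); d=d/np.linalg.norm(d); Q=np.eye(3)-np.outer(d,d); A.append(Q); b.append(Q@o)
    A=np.vstack(A); b=np.hstack(b); x=np.linalg.lstsq(A,b,rcond=None)[0]
    return x, np.linalg.norm(A@x-b)
def dep(n,uv,d):
    o,r=ray(n,uv); return o+r*d
def crop(n,p,c,w,h,s,f):
    x,y=int(c[0]-w/2),int(c[1]-h/2); q=p[max(y,0):y+h,max(x,0):x+w,::-1]
    cv2.imwrite(f,cv2.resize(q,None,fx=s,fy=s,interpolation=cv2.INTER_CUBIC)); return x,y
E
python3 - <<'E'
from h import *
t=np.load("pics/top0.npz")["p"]; s=np.load("pics/scene0.npz")["p"]
crop("top",t,(293,215),110,90,7,"pics/tf.png")
crop("scene",s,(328,185),120,100,6,"pics/sf.png")
# montage of boards
def g(p,c,w,h,sc): 
    x,y=c[0]-w//2,c[1]-h//2; return cv2.resize(p[y:y+h,x:x+w,::-1],None,fx=sc,fy=sc,interpolation=cv2.INTER_CUBIC)
row1=np.hstack([g(t,c,50,50,5) for c in((204,272),(414,273),(199,210))])
row2=np.hstack([g(s,c,50,50,5) for c in((334,115),(198,243),(385,135))])
cv2.imwrite("pics/b.png",np.vstack([row1,row2]))
for n,d in(("top",np.load("pics/top0.npz")["d"]),("scene",np.load("pics/scene0.npz")["d"])):
    for uv in [(150,300),(250,215),(414,273),(204,272)] if n=="top" else [(300,250),(198,243)]:
        print(n,uv,dep(n,uv,d[uv[1],uv[0]]))
E
```

```text
top (150, 300) [ 0.36672475  0.35694009 -0.00269824]
top (250, 215) [0.56253967 0.11184558 0.04427325]
top (414, 273) [ 0.4163279  -0.28209968  0.02478939]
top (204, 272) [0.4295888  0.22384775 0.0217381 ]
scene (300, 250) [ 0.60884871 -0.1608611  -0.00239323]
scene (198, 243) [ 0.4260154  -0.28812483  0.02468716]
```

View pics/tf.png

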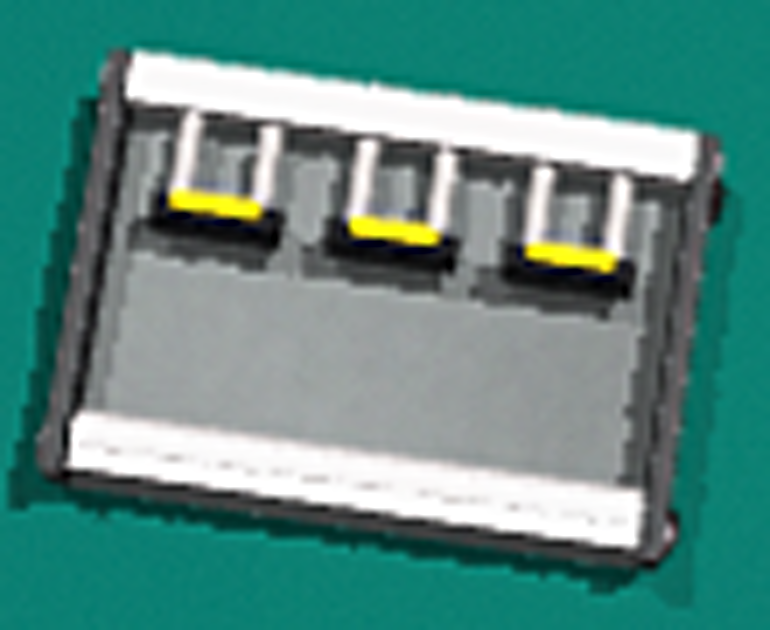

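View pics/sf.png

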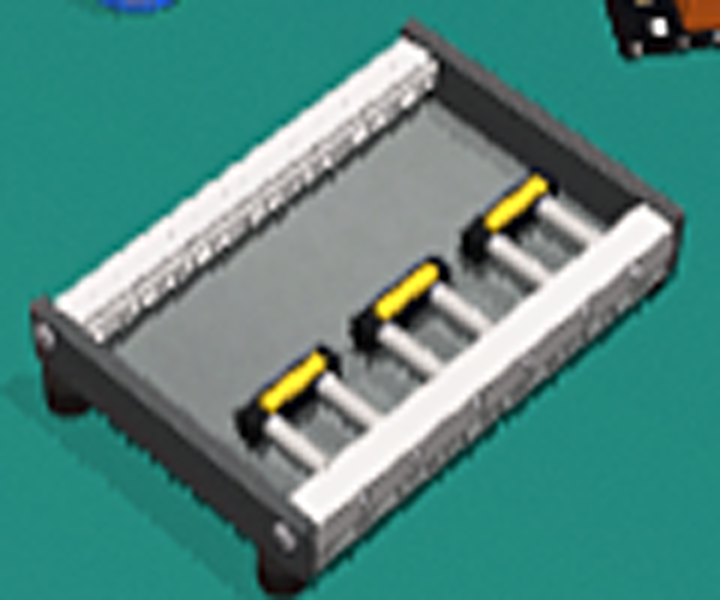

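View pics/b.png

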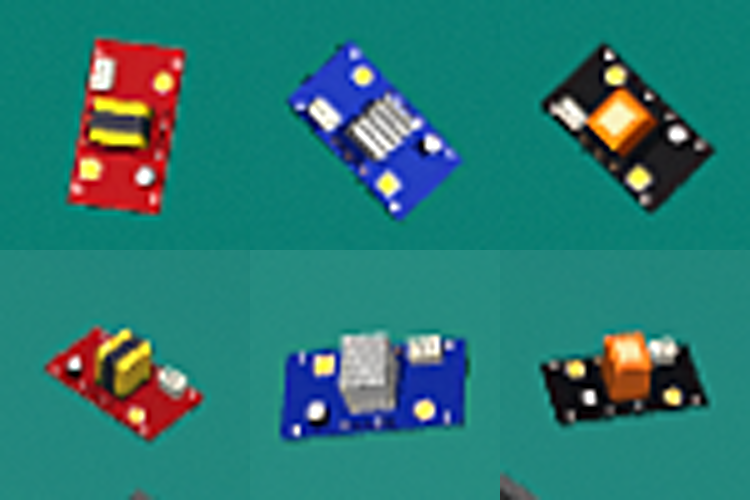

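```bash
cat >> h.py <<'E'
def cloud(n,d):
    m=M[n]; v,u=np.mgrid[0:400,0:640]; K=m["K"]
    c=np.stack([(u-K[0,2])/K[0,0]*d,(v-K[1,2])/K[1,1]*d,d],-1)
    return (c-m["view"][:3,3])@m["view"][:3,:3]
def rect(P):
    r=cv2.minAreaRect((P[:,:2]*1000).astype(np.float32)); return r
E
python3 - <<'E'
from h import *
for n in("top","scene"):
    z=np.load(f"pics/{n}0.npz"); p=z["p"].astype(int); d=z["d"]; C=cloud(n,d)
    X=C[...,0];Y=C[...,1];Z=C[...,2]
    bench=(d>0)&(p[...,1]>p[...,0]+60)&(abs(p[...,1]-p[...,2])<60)&(abs(X-.55)<.25)&(abs(Y)<.35)
    print(n,"bench z",np.median(Z[bench]),Z[bench].std(), np.polyfit(X[bench],Z[bench],1),np.polyfit(Y[bench],Z[bench],1))
    roi=(d>0)&(abs(X-.55)<.16)&(abs(Y-.03)<.16)
    white=roi&(p.min(-1)>200)&(Z>.03)
    k,lab,st,ce=cv2.connectedComponentsWithStats(white.astype(np.uint8))
    for i in range(1,k):
        if st[i,4]>100:
            q=lab==i; zz=Z[q]; print(" white",st[i],np.percentile(zz,[5,50,95]),rect(C[q]))
    yel=roi&(p[...,0]>200)&(p[...,1]>180)&(p[...,2]<80)
    k,lab,st,ce=cv2.connectedComponentsWithStats(yel.astype(np.uint8))
    for i in range(1,k):
        if st[i,4]>5: print(" yel",st[i,4],C[lab==i].mean(0))
    for nm,mk in (("power",(p[...,0]>120)&(p[...,1]<60)&(p[...,2]<60)),("driver",(p[...,2]>120)&(p[...,0]<80)&(p[...,1]<90)),("relay",(p.max(-1)<60))):
        q=(d>0)&mk&(X>.3)&(X<.7)&(abs(Z)<.02)
        k,lab,st,ce=cv2.connectedComponentsWithStats(q.astype(np.uint8))
        for i in range(1,k):
            if st[i,4]>60: print(nm,st[i],np.median(C[lab==i],0),rect(C[lab==i]))
E
```

```text
top bench z 0.000553458956152961 0.0025387189306107726 [-0.00021693  0.00066834] [-0.00090414  0.0005569 ]
 white [256 178  81  19 536] [0.04422339 0.048275   0.05205763] ((620.349365234375, 1.2222518920898438), (198.3835906982422, 43.04410171508789), 82.51234436035156)
 white [248 229  81  19 651] [0.04439543 0.04843091 0.05279213] ((504.7304992675781, 20.39002227783203), (195.1259765625, 20.112680435180664), 80.39342498779297)
 yel 28 [0.60001115 0.06596768 0.05220963]
 yel 31 [0.58961947 0.00580926 0.05333565]
 yel 29 [ 0.57952169 -0.05469606  0.05396047]
power [193 255  23  35 323] [0.42344373 0.22502449 0.00223692] ((431.5837097167969, 227.85714721679688), (43.92412185668945, 79.47787475585938), 81.23690032958984)
driver [397 256  34  36 297] [ 0.41465099 -0.28806517  0.00272515] ((416.593017578125, -285.44677734375), (79.15293884277344, 45.495872497558594), 41.43706512451172)
relay [536 171  36  55 177] [ 0.59681876 -0.64607671  0.01235518] ((597.2261962890625, -647.1400146484375), (152.4658203125, 28.547252655029297), 19.22785758972168)
relay [383 179  32  38 294] [ 0.58644692
[... 1158 characters left out ...]
 [ 0.5790823  -0.05601652  0.05284916]
power [318 106  31  22 159] [0.44340311 0.22234012 0.0016122 ] ((429.81182861328125, 226.16529846191406), (43.00568771362305, 85.63286590576172), 78.20487213134766)
driver [179 236  37  20 333] [ 0.42421608 -0.29142717  0.00218432] ((414.9833679199219, -285.74639892578125), (80.15814208984375, 46.58249282836914), 41.53291702270508)
relay [368 129  33  16 200] [0.58559979 0.23425729 0.00162598] ((585.659912109375, 242.3477783203125), (82.71550750732422, 49.140689849853516), 46.10626983642578)
relay [246 277  48  31 359] [ 0.62944625 -0.29126332  0.00498758] ((608.8285522460938, -268.6904602050781), (77.170166015625, 77.06128692626953), 67.66361236572266)
```

```bash
cat >> h.py <<'E'
def frame_fit(n,p,d):
    p=p.astype(int);C=cloud(n,d);X,Y,Z=C[...,0],C[...,1],C[...,2]
    roi=(d>0)&(abs(X-.505)<.04)&(abs(Y-.02)<.13)&(p.min(-1)>200)&(Z>.03)
    k,lab,st,ce=cv2.connectedComponentsWithStats(roi.astype(np.uint8)); i=1+np.argmax(st[1:,4])
    v,u=np.nonzero(lab==i); Q=np.array([onz(n,(a,b),.049)[:2] for a,b in zip(u,v)])*1000
    # remove front face pixels: fit box iteratively via PCA + extents
    c=Q.mean(0); w,V=np.linalg.eigh(np.cov((Q-c).T)); a=V[:,1]; a=a*np.sign(a[1])
    t=(Q-c)@a; s=(Q-c)@np.array([a[1],-a[0]])
    return c,np.degrees(np.arctan2(a[1],a[0]))-90,np.percentile(t,[0,1,50,99,100]),np.percentile(s,[0,2,50,98,100])
E
python3 - <<'E'
from h import *
np.set_printoptions(precision=2,suppress=True)
for n in("top","scene"):
    z=np.load(f"pics/{n}0.npz"); print(n,*frame_fit(n,z["p"],z["d"]))
# triangulated tester: show crops
t=np.load("pics/top0.npz")["p"]; s=np.load("pics/scene0.npz")["p"]
crop("top",t,(405,195),60,50,7,"pics/tt.png"); crop("scene",s,(267,275),60,70,7,"pics/st.png")
a=cv2.imread("pics/tt.png");b=cv2.imread("pics/st.png");
c=np.zeros((490,840,3),np.uint8); c[:350,:420]=a; c[:,420:]=b; cv2.imwrite("pics/tst.png",c[:,:800])
E
```

```text
top [504.35  20.28] -9.463521283529914 [-97.22 -95.07  -0.35  95.68  97.87] [-9.57 -9.19  0.02  9.22  9.64]
scene [503.68  17.62] -9.838033432339287 [-96.1  -94.26  -0.97  96.35  99.61] [-7.47 -7.11 -0.35 10.03 16.87]
```

View pics/tst.png

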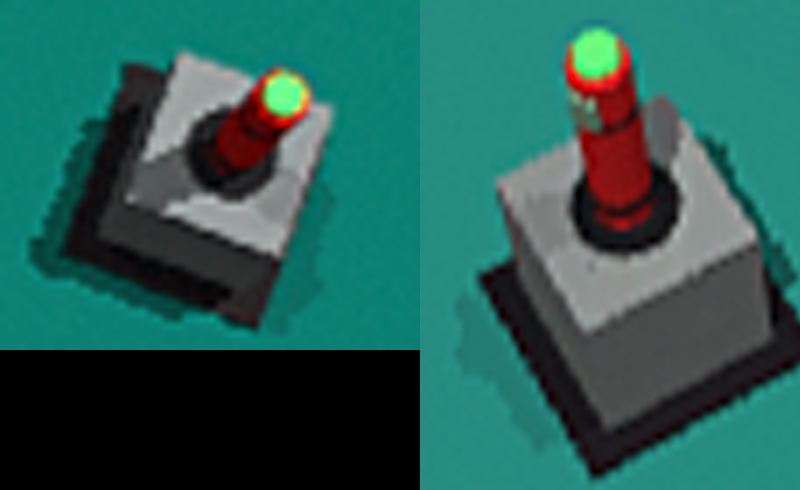

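```bash
cat >> h.py <<'E'
from scipy.spatial.transform import Rotation as Ro
FY=-9.55; FO=np.array([549.6,11.8,0.])
def Rt(psi,tilt=0): # tilt about frame y: + lowers frame +x end
    f=Ro.from_euler('z',FY,degrees=True)
    return f*Ro.from_euler('y',tilt,degrees=True)*f.inv()*Ro.from_euler('z',psi,degrees=True)*Ro.from_euler('x',180,degrees=True)
def cur():
    s=readout.get_state(); return s,np.array(s["position"])*1000,Ro.from_euler('xyz',s["tool_rot"])
def F(x,y,z): # frame -> world mm
    f=Ro.from_euler('z',FY,degrees=True); return f.apply([x,y,z])+FO
def plan(*T):
    s,p,R=cur()
    print("t %.2f pos %s psi %.2f F %s gap %.1f"%(s["clock"],np.round(p,1),np.degrees(s["tool_rot"][2]),np.round(s["contact_force"],1),s["finger_gap"]*1000))
    for P,r in T:
        print(np.round(R.inv().apply(np.array(P)-p)/1000,4),np.round((R.inv()*r).as_rotvec(degrees=True),1))
E
python3 - <<'E'
from h import *
plan(([415.8,-285.6,150],Rt(131.5)),([415.8,-285.6,11],Rt(131.5)))
E
```

```text
t 0.10 pos [ 132.8 -507.6  230.6] psi 14.66 F [-0.5 -0.2  0.6] gap 85.5
[ 0.33   -0.1431  0.0808] [-0.000e+00 -1.000e-01 -1.168e+02]
[ 0.3299 -0.1429  0.2198] [-0.000e+00 -1.000e-01 -1.168e+02]
```

Call:
jog_arm:
  moves: [0.33,-0.143,0.081,0,0,-116.8,0.05,0.33,-0.143,0.081,0,0,-116.8,0.05,0.33,-0.143,0.081,0,0,-116.8,0.05,0.33,-0.143,0.081,0,0,-116.8,0.05,0.33,-0.143,0.081,0,0,-116.8,0.05,0.33,-0.143,0.081,0,0,-116.8,0.05,0.33,-0.143,0.081,0,0,-116.8,0.05,0.33,-0.143,0.081,0,0,-116.8,0.05,0.33,-0.143,0.081,0,0,-116.8,0.05,0.33,-0.143,0.081,0,0,-116.8,0.05,0.33,-0.143,0.081,0,0,-116.8,0.05,0.33,-0.143,0.081,0,0,-116.8,0.05]
  newtons: 50

```text
clock: 1.6
position: [0.4157, -0.2856, 0.1494]
tool_rot: [3.141, -0.002, 2.293]
contact_force: [-0.0, -0.4, -0.1]
finger_gap: 0.0503
```

Run:
```python
from h import *
plan(([415.8,-285.6,60],Rt(131.5)),([415.8,-285.6,11],Rt(131.5)))
I=[]
for n,c in(("top",(414,273)),("scene",(198,243))):
    p,d=imaging.camera(n); np.savez(f"pics/{n}1.npz",p=p,d=d); I.append(cv2.resize(p[c[1]-40:c[1]+40,c[0]-40:c[0]+40,::-1],None,fx=5,fy=5,interpolation=cv2.INTER_CUBIC))
cv2.imwrite("pics/g1.png",np.hstack(I))
```

```text
t 1.60 pos [ 415.7 -285.6  149.4] psi 131.37 F [-0.  -0.4 -0.1] gap 50.3
[-0.0003 -0.      0.0894] [ 0.  -0.1 -0.1]
[-0.0004 -0.      0.1384] [ 0.  -0.1 -0.1]
```

View pics/g1.png

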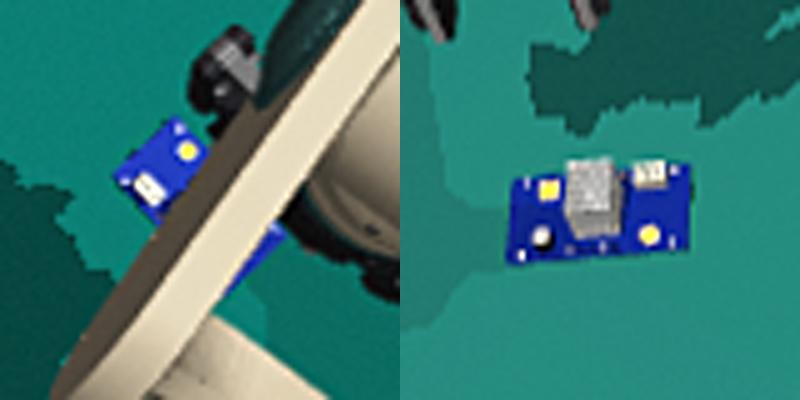

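Call:
jog_arm:
  moves: [0,0,0.05,0,0,0,0.05,0,0,0.09,0,0,0,0.05,0,0,0.11,0,0,0,0.05,0,0,0.125,0,0,0,0.05,0,0,0.1385,0,0,0,0.05,0,0,0.1385,0,0,0,0.05,0,0,0.1385,0,0,0,0.015,0,0,0.1385,0,0,0,0.015,0,0,0.1385,0,0,0,0.015,0,0,0.1385,0,0,0,0.015]

```text
clock: 2.95
position: [0.4163, -0.2859, 0.0122]
tool_rot: [3.141, 0.0, 2.291]
contact_force: [-0.5, 0.2, 6.1]
finger_gap: 0.0184
```

Run:
```python
from h import *
plan()
I=[]
for n,c in(("top",(414,273)),("scene",(198,243))):
    p,d=imaging.camera(n); np.savez(f"pics/{n}2.npz",p=p,d=d); I.append(cv2.resize(p[c[1]-40:c[1]+40,c[0]-40:c[0]+40,::-1],None,fx=5,fy=5,interpolation=cv2.INTER_CUBIC))
cv2.imwrite("pics/g2.png",np.hstack(I))
```

```text
t 2.95 pos [ 416.3 -285.9   12.2] psi 131.26 F [-0.5  0.2  6.1] gap 18.4
```

View pics/g2.png

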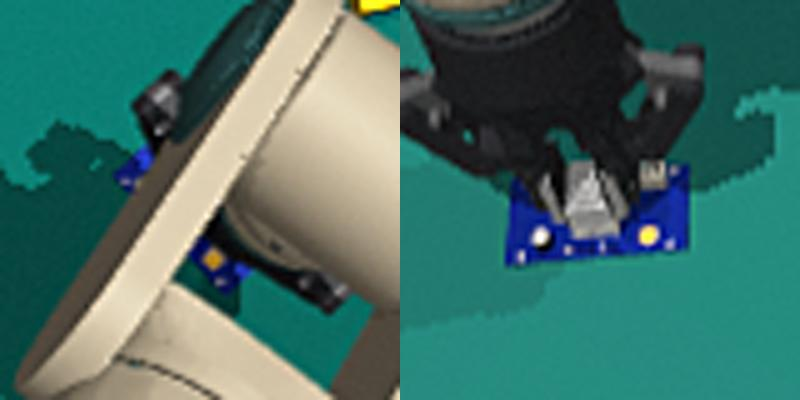

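Call:
jog_arm:
  moves: [0,0,-0.01,0,0,0,0.01,0,0,-0.03,0,0,0,0.01,0,0,-0.07,0,0,0,0.01,0,0,-0.11,0,0,0,0.01,0,0,-0.13,0,0,0,0.01,0,0,-0.13,0,0,0,0.01]

```text
clock: 3.8
position: [0.4168, -0.2864, 0.144]
tool_rot: [3.14, 0.004, 2.291]
contact_force: [0.3, -0.5, -0.5]
finger_gap: 0.0187
```

Run:
```python
from h import *
plan()
I=[]
for n,c in(("top",(414,273)),("scene",(198,213))):
    p,d=imaging.camera(n); np.savez(f"pics/{n}3.npz",p=p,d=d); I.append(cv2.resize(p[c[1]-40:c[1]+40,c[0]-40:c[0]+40,::-1],None,fx=5,fy=5,interpolation=cv2.INTER_CUBIC))
cv2.imwrite("pics/g3.png",np.hstack(I))
```

```text
t 3.80 pos [ 416.8 -286.4  144. ] psi 131.26 F [ 0.3 -0.5 -0.5] gap 18.7
```

View pics/g3.png

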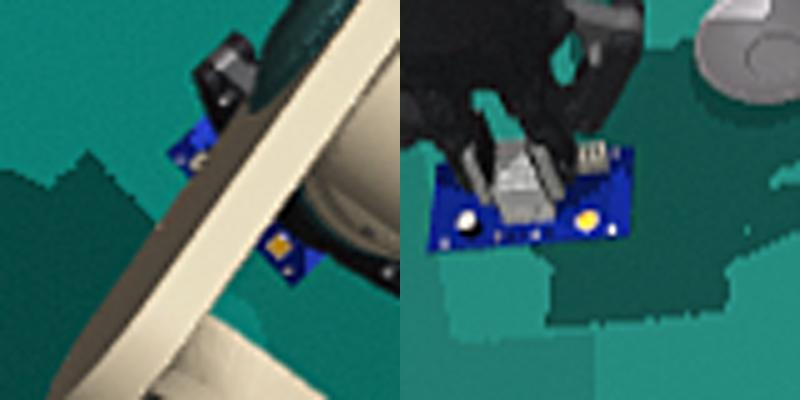

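```bash
cat >> h.py <<'E'
def fitboard(uv,n,z,c0,a0,w=80,h=44):
    """4 corner pixels (any order matched nearest) -> planar pose at height z (mm)"""
    Q=np.array([onz(n,q,z/1000)[:2] for q in uv])*1000
    c=Q.mean(0)
    r=cv2.minAreaRect(Q.astype(np.float32)); print(n,"centre",c.round(1),"rect",[np.round(x,1) for x in r])
E
python3 - <<'E'
from h import *
def cor(c,a,z):
    a=np.radians(a);ex=np.array([np.cos(a),np.sin(a)]);ey=np.array([-ex[1],ex[0]])
    return np.array([np.r_[c[0]+i*40*ex[0]+j*22*ey[0],c[1]+i*40*ex[1]+j*22*ey[1],z]/1000 for i,j in((1,1),(1,-1),(-1,-1),(-1,1))])
print(proj("scene",cor((416.8,-286.4),41.26,133.8)).round(1))
fitboard([(165,206),(163.6,223.4),(204.4,220),(205,202.6)],"scene",133.8,0,0)
plan((F(4,-62,150),Rt(80.45)),)
E
```

```text
[[204.6 201.7]
 [203.7 219.4]
 [163.2 222.9]
 [165.1 205. ]]
scene centre [ 418.7 -287.3] rect [array([ 418.7, -287.4]), array([81.5, 43.1]), np.float64(41.3)]
t 3.90 pos [ 415.8 -285.6  141.2] psi 131.26 F [ 0.4  0.2 -1.4] gap 18.6
[ 0.0931  0.2512 -0.0085] [ 0.  -0.1 50.8]
```

```bash
cat >> h.py <<'E'
def tcp(X,y,th,zo=12.2,Z=41.,psi=None):
    c,s=np.cos(np.radians(th)),np.sin(np.radians(th)); e=(40,1-zo)
    x=e[0]*c+e[1]*s; z=-e[0]*s+e[1]*c
    return (F(X-x,y,Z-z),Rt(90+FY if psi is None else psi,th))
E
python3 - <<'E'
from h import *
plan((F(-16.8,-62,130),Rt(80.45)),(F(-16.8,-62,130),Rt(80.45,12)))
E
```

```text
t 3.90 pos [ 415.8 -285.6  141.2] psi 131.26 F [ 0.4  0.2 -1.4] gap 18.6
[0.1092 0.2381 0.0115] [ 0.  -0.1 50.8]
[0.1092 0.2381 0.0115] [11.2  5.2 50.6]
```

Call:
jog_arm:
  moves: [0.055,0.119,0.0,0,0,25,0.01,0.055,0.119,0.0,0,0,25,0.01,0.109,0.238,0.0115,0,0,50.8,0.01,0.109,0.238,0.0115,0,0,50.8,0.01,0.109,0.238,0.0115,0,0,50.8,0.01,0.109,0.238,0.0115,11.2,5.2,50.6,0.01,0.109,0.238,0.0115,11.2,5.2,50.6,0.01,0.109,0.238,0.0115,11.2,5.2,50.6,0.01,0.109,0.238,0.0115,11.2,5.2,50.6,0.01]

```text
clock: 5.03
position: [0.5225, -0.0471, 0.1304]
tool_rot: [-2.935, 0.0, 1.404]
contact_force: [-0.8, 0.1, 0.3]
finger_gap: 0.019
```

```bash
cat > look.py <<'E'
import sys
from h import *
# look.py name  top u v  scene u v  size
def look(name,ct,cs,hw=45,sc=4):
    I=[]
    for n,c in(("top",ct),("scene",cs)):
        p,d=imaging.camera(n); np.savez(f"pics/{n}_{name}.npz",p=p,d=d); c=[int(v) for v in c]
        y0,x0=max(c[1]-hw,0),max(c[0]-hw,0); print(n,"origin",x0,y0,"scale",sc)
        I.append(cv2.resize(p[y0:y0+2*hw,x0:x0+2*hw,::-1],None,fx=sc,fy=sc,interpolation=cv2.INTER_CUBIC))
    cv2.imwrite(f"pics/{name}.png",np.hstack(I))
E
python3 - <<'E'
from look import *
plan(); look("a1",(320,215),(300,190))
plan(tcp(20,-62,12),tcp(47,-62,12),tcp(47,-62,0))
E
```

```text
t 5.03 pos [522.5 -47.1 130.4] psi 80.45 F [-0.8  0.1  0.3] gap 19.0
top origin 275 170 scale 4
scene origin 255 145 scale 4
t 5.12 pos [522.5 -47.  130.8] psi 80.46 F [-0.4 -0.  -0.8] gap 18.8
[0.0005 0.0146 0.069 ] [0.2 0.  0. ]
[0.0005 0.041  0.0634] [0.2 0.  0. ]
[0.0005 0.0395 0.072 ] [-11.8   0.    0. ]
```

View pics/a1.png

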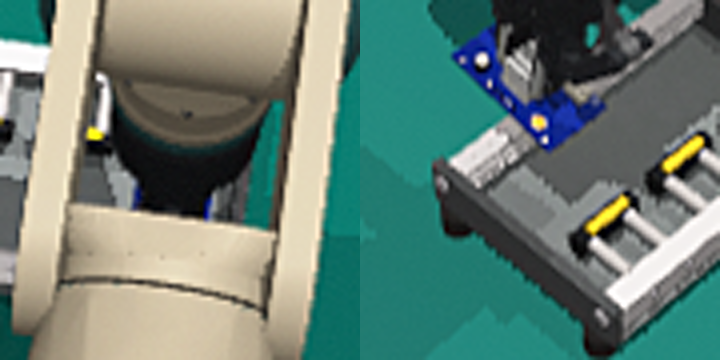

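Call:
jog_arm:
  moves: [0,0.008,0.035,0,0,0,0.01,0,0.0146,0.06,0,0,0,0.01,0,0.0146,0.069,0,0,0,0.01,0,0.0146,0.069,0,0,0,0.01,0,0.0146,0.069,0,0,0,0.01]

```text
clock: 5.75
position: [0.5234, -0.0472, 0.0618]
tool_rot: [-2.938, 0.0, 1.404]
contact_force: [0.2, -0.3, -0.8]
finger_gap: 0.0188
```

Run:
```python
from look import *
look("a2",(320,215),(315,200))
plan(tcp(20,-62,12),tcp(34,-62,12),tcp(47,-62,12),tcp(47,-62,0),tcp(41,-62,0))
```

```text
top origin 275 170 scale 4
scene origin 270 155 scale 4
t 5.85 pos [523.4 -47.2  61.5] psi 80.46 F [-0.6  0.3 -0.5] gap 19.0
[ 0.0005 -0.0004  0.0013] [0.3 0.  0. ]
[ 0.0005  0.0133 -0.0015] [0.3 0.  0. ]
[ 0.0005  0.026  -0.0041] [0.3 0.  0. ]
[0.0005 0.0245 0.0044] [-11.7   0.    0. ]
[0.0005 0.0186 0.0056] [-11.7   0.    0. ]
```

View pics/a2.png

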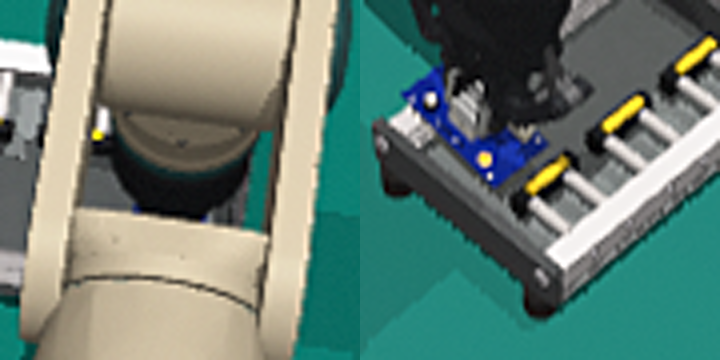

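Call:
jog_arm:
  moves: [0,0.003,0.001,0,0,0,0.01,0,0.007,0.0,0,0,0,0.01,0,0.011,-0.001,0,0,0,0.01,0,0.0145,-0.0015,0,0,0,0.01,0,0.0145,-0.0015,0,0,0,0.01]

```text
clock: 6.48
position: [0.5375, -0.0495, 0.0599]
tool_rot: [-2.936, 0.0, 1.404]
contact_force: [-2.4, 0.4, 1.2]
finger_gap: 0.0182
```

Run:
```python
from look import *
look("a3",(320,215),(315,200))
plan(tcp(36,-62,12),tcp(47,-62,12),tcp(47,-62,0),tcp(41,-62,0))
```

```text
top origin 275 170 scale 4
scene origin 270 155 scale 4
t 6.58 pos [537.3 -49.5  59.9] psi 80.46 F [-2.   0.1  0. ] gap 18.4
[ 0.0005  0.001  -0.0006] [0.2 0.  0. ]
[ 0.0005  0.0118 -0.0029] [0.2 0.  0. ]
[0.0005 0.0103 0.0057] [-11.8   0.    0. ]
[0.0005 0.0044 0.0069] [-11.8   0.    0. ]
```

View pics/a3.png

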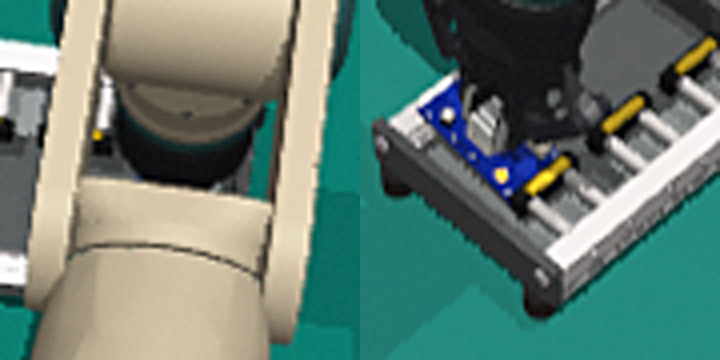

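Call:
jog_arm:
  moves: [0,0.003,-0.001,0,0,0,0.01,0,0.006,-0.002,0,0,0,0.01,0,0.009,-0.0025,0,0,0,0.01,0,0.0122,-0.003,0,0,0,0.01,0,0.0122,-0.003,0,0,0,0.01]

```text
clock: 7.2
position: [0.5494, -0.0515, 0.06]
tool_rot: [-2.935, 0.0, 1.404]
contact_force: [-6.3, 1.7, -0.5]
finger_gap: 0.0184
```

Run:
```python
from look import *
look("a4",(320,215),(315,200))
plan(tcp(47,-62,12),tcp(47,-62,8),tcp(47,-62,4),tcp(47,-62,0),tcp(41,-62,0))
```

```text
top origin 275 170 scale 4
scene origin 270 155 scale 4
t 7.30 pos [549.3 -51.5  60.1] psi 80.46 F [-6.   0.5 -1.2] gap 18.7
[ 0.0005 -0.     -0.0002] [0.1 0.  0. ]
[ 0.0005 -0.0007  0.0026] [-3.9  0.   0. ]
[ 0.0005 -0.0012  0.0055] [-7.9  0.   0. ]
[ 0.0005 -0.0015  0.0083] [-11.9   0.    0. ]
[ 0.0005 -0.0074  0.0096] [-11.9   0.    0. ]
```

View pics/a4.png

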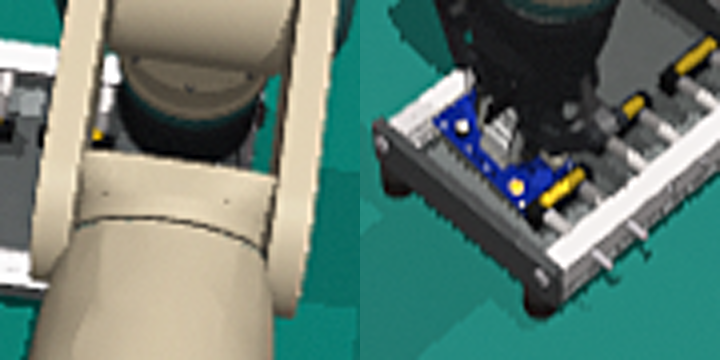

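Call:
jog_arm:
  moves: [0,-0.0005,0.0015,-2,0,0,0.01,0,-0.0007,0.0026,-4,0,0,0.01,0,-0.001,0.004,-6,0,0,0.01,0,-0.0012,0.0055,-8,0,0,0.01,0,-0.0014,0.007,-10,0,0,0.01,0,-0.0015,0.0083,-11.9,0,0,0.01,0,-0.0015,0.0083,-11.9,0,0,0.01]

```text
clock: 8.18
position: [0.5454, -0.0509, 0.052]
tool_rot: [-3.141, 0.001, 1.404]
contact_force: [-4.8, 0.5, -0.9]
finger_gap: 0.0185
```

Run:
```python
from look import *
look("a5",(320,215),(315,200))
plan(tcp(47,-62,0),tcp(41,-62,0))
```

```text
top origin 275 170 scale 4
scene origin 270 155 scale 4
t 8.28 pos [545.5 -50.9  52. ] psi 80.47 F [-6.8  1.2 -0.5] gap 19.0
[ 0.0005  0.0006 -0.0002] [-0.1  0.   0. ]
[ 0.0005 -0.0054 -0.0002] [-0.1  0.   0. ]
```

View pics/a5.png

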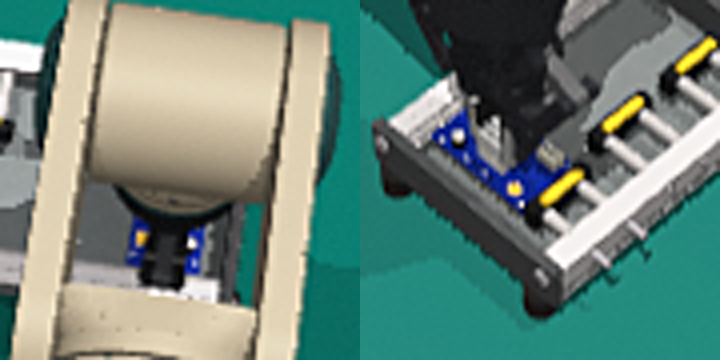

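Call:
jog_arm:
  moves: [0,-0.002,0,0,0,0,0.01,0,-0.004,0,0,0,0,0.01,0,-0.0055,0,0,0,0,0.01,0,-0.0055,0,0,0,0,0.01]

```text
clock: 8.78
position: [0.5401, -0.05, 0.052]
tool_rot: [-3.14, 0.001, 1.404]
contact_force: [-4.4, -0.1, -1.9]
finger_gap: 0.019
```

Run:
```python
from look import *
look("a6",(320,215),(315,200))
plan(tcp(40,-62,0))
```

```text
top origin 275 170 scale 4
scene origin 270 155 scale 4
t 8.88 pos [540.1 -50.   52. ] psi 80.47 F [-3.6  0.8 -1.8] gap 18.3
[ 0.0005 -0.0009 -0.0002] [-0.1  0.   0. ]
```

View pics/a6.png

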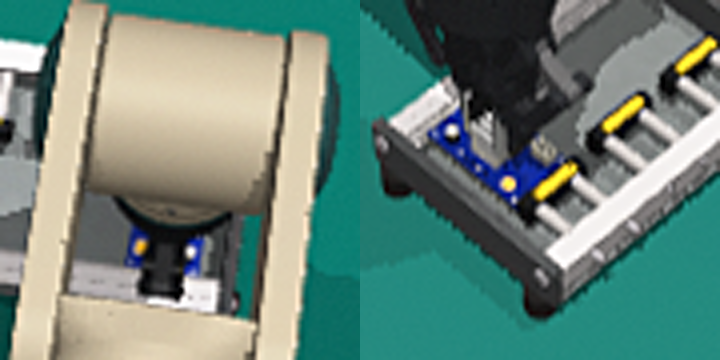

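Call:
jog_arm:
  moves: [0,-0.001,0,0,0,0,0.01,0,-0.001,0,0,0,0,0.03,0,-0.001,0,0,0,0,0.045,0,-0.001,0,0,0,0,0.045,0,-0.001,-0.04,0,0,0,0.045,0,-0.001,-0.1,0,0,0,0.045,0,-0.001,-0.1,0,0,0,0.045]

```text
clock: 9.75
position: [0.5421, -0.0502, 0.1582]
tool_rot: [3.131, 0.0, 1.404]
contact_force: [0.2, -0.9, 0.9]
finger_gap: 0.0451
```

Run:
```python
from look import *
look("a7",(320,215),(315,200))
```

```text
top origin 275 170 scale 4
scene origin 270 155 scale 4
```

View pics/a7.png

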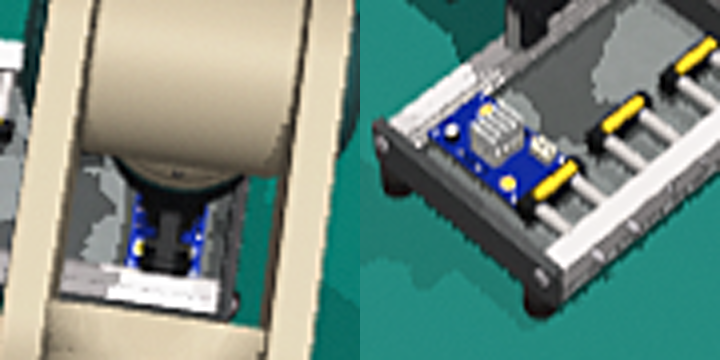

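```bash
cat >> h.py <<'E'
def boards(n,p,d):
    p=p.astype(int);C=cloud(n,d);X,Y,Z=C[...,0],C[...,1],C[...,2]
    for nm,mk in (("power",(p[...,0]>100)&(p[...,1]<60)&(p[...,2]<60)),("driver",(p[...,2]>120)&(p[...,0]<80)&(p[...,1]<90)),("relay",(p.max(-1)<60))):
        q=(d>0)&mk&(X>.3)&(X<.75)&(abs(Z)<.02)
        k,lab,st,ce=cv2.connectedComponentsWithStats(q.astype(np.uint8))
        for i in range(1,k):
            if st[i,4]>100:
                v,u=np.nonzero(lab==i); Q=np.array([onz(n,(a,b),.002)[:2] for a,b in zip(u,v)]); r=rect(Q)
                L=max(r[1]);a=r[2] if r[1][0]>r[1][1] else r[2]-90
                if 70<L<95 and 35<min(r[1])<55: print(n,nm,np.round(r[0],1),np.round(r[1],1),"long axis %.1f"%a)
E
python3 - <<'E'
from h import *
for n in("top","scene"):
    z=np.load(f"pics/{n}_a7.npz"); boards(n,z["p"],z["d"])
    z=np.load(f"pics/{n}0.npz"); boards(n,z["p"],z["d"])
plan(([430.7,227,150],Rt(80)))
E
```

```text
top power [431.4 228. ] [44.  79.8] long axis -8.3
top relay [ 726.5 -625.3] [80.4 53.6] long axis 28.4
top relay [584.2 243.7] [79.6 43.6] long axis 44.4
top power [431.6 227.8] [43.9 79.5] long axis -8.7
top driver [ 416.  -285.2] [78.7 44.2] long axis 42.6
top relay [ 726.5 -625.3] [80.4 53.6] long axis 28.4
top relay [584.2 243.7] [79.6 43.6] long axis 44.4
scene power [431.2 225.7] [42.  79.9] long axis -8.2
scene relay [585.2 241.9] [80.3 42.7] long axis 44.9
scene power [431.2 225.7] [42.  79.9] long axis -8.2
scene driver [ 415.5 -286.1] [79.9 44.3] long axis 41.1
scene relay [585.2 241.9] [80.3 42.7] long axis 44.9
t 9.85 pos [539.5 -49.8 152.4] psi 80.47 F [ 0.2  0.3 -0.5] gap 45.1
[ 0.255  -0.1532  0.0023] [0.  0.  0.5]
```

Run:
```python
from h import *
plan(([431.3,226.8,150],Rt(81.7)),([431.3,226.8,11.5],Rt(81.7)))
```

```text
t 9.85 pos [539.5 -49.8 152.4] psi 80.47 F [ 0.2  0.3 -0.5] gap 45.1
[ 0.2549 -0.1525  0.0023] [ 0.   0.  -1.2]
[ 0.255  -0.1526  0.1408] [ 0.   0.  -1.2]
```

Call:
jog_arm:
  moves: [0.255,-0.1525,0,0,0,-1.2,0.05,0.255,-0.1525,0,0,0,-1.2,0.05,0.255,-0.1525,0,0,0,-1.2,0.05,0.255,-0.1525,0,0,0,-1.2,0.05,0.255,-0.1525,0,0,0,-1.2,0.05,0.255,-0.1525,0,0,0,-1.2,0.05,0.255,-0.1525,0.05,0,0,-1.2,0.05]

```text
clock: 10.72
position: [0.4332, 0.2277, 0.104]
tool_rot: [3.136, -0.003, 1.426]
contact_force: [0.7, 0.2, -0.3]
finger_gap: 0.0501
```

Run:
```python
from look import *
look("c1",(204,272),(334,115))
for n in("top","scene"):
    z=np.load(f"pics/{n}_c1.npz"); boards(n,z["p"],z["d"])
plan(([431.3,226.8,11.5],Rt(81.7)))
```

```text
top origin 159 227 scale 4
scene origin 289 70 scale 4
top relay [ 727.5 -624.7] [82.7 53.6] long axis 28.4
top relay [584.2 243.7] [79.6 43.6] long axis 44.4
scene power [431.2 225.7] [42.  79.9] long axis -8.2
scene relay [585.2 241.9] [80.3 42.7] long axis 44.9
t 10.82 pos [428.2 224.7  96.1] psi 81.64 F [-1.2 -1.5 -0.7] gap 49.8
[0.0031 0.0036 0.0846] [-0.6  0.4 -0.1]
```

View pics/c1.png

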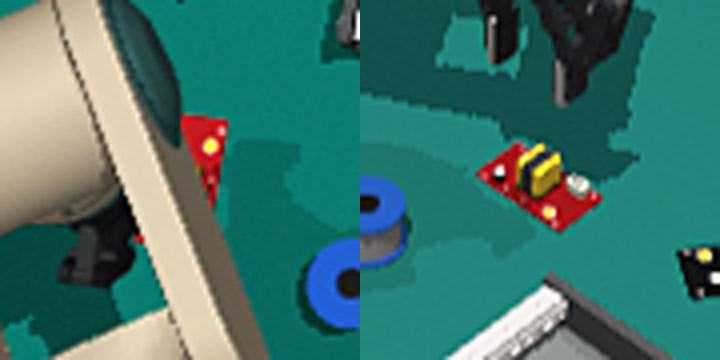

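Call:
jog_arm:
  moves: [0.003,0.0035,0.03,-0.5,0.3,0,0.05,0.003,0.0035,0.04,-0.5,0.3,0,0.05,0.003,0.0035,0.04,-0.5,0.3,0,0.05,0.003,0.0035,0.04,-0.5,0.3,0,0.05]

```text
clock: 11.32
position: [0.4325, 0.2271, 0.0576]
tool_rot: [3.141, 0.001, 1.424]
contact_force: [-1.0, 0.1, 0.2]
finger_gap: 0.0499
```

Run:
```python
from look import *
plan(([431.3,226.8,11.5],Rt(81.7)))
```

```text
t 11.32 pos [432.5 227.1  57.6] psi 81.61 F [-1.   0.1  0.2] gap 49.9
[-0.0004 -0.0012  0.0461] [ 0.   0.  -0.1]
```

Call:
jog_arm:
  moves: [0,-0.001,0.02,0,0,0,0.05,0,-0.001,0.036,0,0,0,0.05,0,-0.001,0.046,0,0,0,0.05,0,-0.001,0.046,0,0,0,0.05,0,-0.001,0.046,0,0,0,0.01,0,-0.001,0.046,0,0,0,0.01,0,-0.001,0.046,0,0,0,0.01,0,-0.001,0.046,0,0,0,0.01]

```text
clock: 12.32
position: [0.4321, 0.2275, 0.0125]
tool_rot: [3.139, -0.0, 1.424]
contact_force: [-0.5, 0.2, 5.9]
finger_gap: 0.0186
```

Run:
```python
from look import *
plan(); look("c2",(204,272),(334,115))
```

```text
t 12.32 pos [432.1 227.5  12.5] psi 81.62 F [-0.5  0.2  5.9] gap 18.6
top origin 159 227 scale 4
scene origin 289 70 scale 4
```

View pics/c2.png

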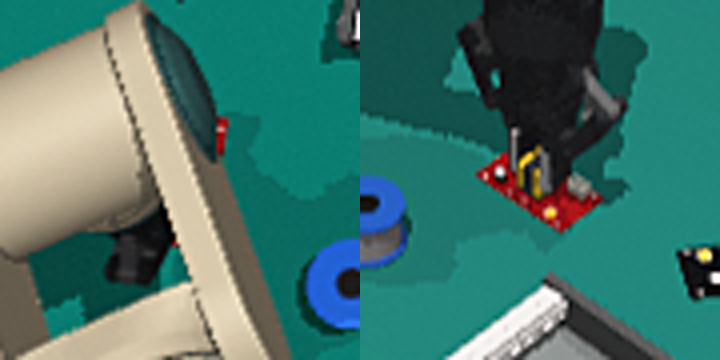

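Run:
```python
from h import *
plan((F(-17,62,125),Rt(80.45)),(F(-17,62,125),Rt(80.45,12)))
```

```text
t 12.43 pos [432.1 227.5  12.5] psi 81.62 F [-0.4 -0.2  5.1] gap 18.6
[-0.1339  0.1322 -0.1122] [ 0.1 -0.   1.2]
[-0.1339  0.1322 -0.1122] [12.1  0.1  1.2]
```

Call:
jog_arm:
  moves: [0,0,-0.01,0,0,0,0.01,0,0,-0.04,0,0,0,0.01,0,0,-0.08,0,0,0,0.01,-0.035,0.035,-0.112,0,0,1.2,0.01,-0.07,0.07,-0.112,3,0,1.2,0.01,-0.1,0.1,-0.112,6,0,1.2,0.01,-0.125,0.125,-0.112,9,0,1.2,0.01,-0.134,0.132,-0.112,12.1,0,1.2,0.01,-0.134,0.132,-0.112,12.1,0,1.2,0.01,-0.134,0.132,-0.112,12.1,0,1.2,0.01]

```text
clock: 13.68
position: [0.5425, 0.0763, 0.1248]
tool_rot: [-2.933, 0.002, 1.404]
contact_force: [-0.5, -0.1, -0.9]
finger_gap: 0.0183
```

Run:
```python
from look import *
look("c3",(280,215),(345,160))
plan(tcp(20,62,12,12.5))
```

```text
top origin 235 170 scale 4
scene origin 300 115 scale 4
t 13.78 pos [542.4  76.5 125.1] psi 80.49 F [-1.2  0.   0.2] gap 18.3
[-0.0005  0.0144  0.0629] [0.1 0.1 0. ]
```

View pics/c3.png

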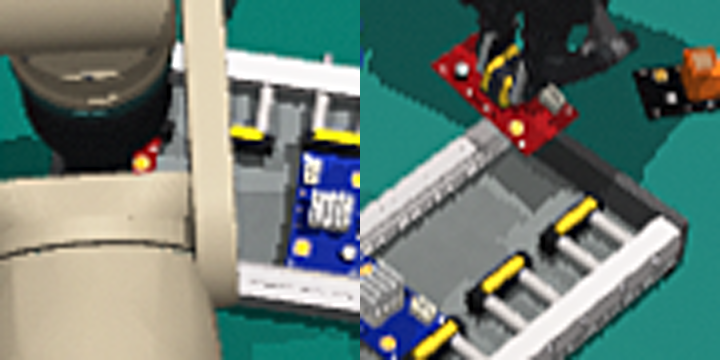

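Call:
jog_arm:
  moves: [0,0.0144,0.03,0,0,0,0.01,0,0.0144,0.055,0,0,0,0.01,0,0.0144,0.063,0,0,0,0.01,0,0.0144,0.063,0,0,0,0.01,0,0.0144,0.063,0,0,0,0.01]

```text
clock: 14.4
position: [0.5443, 0.0764, 0.062]
tool_rot: [-2.936, 0.001, 1.405]
contact_force: [0.1, 0.6, -0.0]
finger_gap: 0.0183
```

Run:
```python
from look import *
look("c4",(280,215),(345,160))
plan(tcp(34,62,12,12.5),tcp(47,62,12,12.5),tcp(47,62,0,12.5),tcp(41,62,0,12.5))
```

```text
top origin 235 170 scale 4
scene origin 300 115 scale 4
t 14.50 pos [544.2  76.3  61.7] psi 80.50 F [-0.6 -0.  -0.8] gap 18.5
[-0.0007  0.0133 -0.0016] [0.2 0.1 0. ]
[-0.0007  0.026  -0.0043] [0.2 0.1 0. ]
[-0.0007  0.0244  0.0043] [-11.8   0.1   0. ]
[-0.0007  0.0186  0.0055] [-11.8   0.1   0. ]
```

View pics/c4.png

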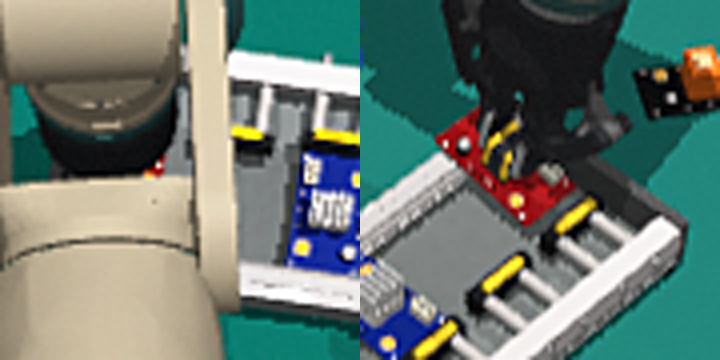

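Call:
jog_arm:
  moves: [0,0.004,0.001,0,0,0,0.01,0,0.008,0,0,0,0,0.01,0,0.012,-0.001,0,0,0,0.01,0,0.015,-0.002,0,0,0,0.01,0,0.018,-0.003,0,0,0,0.01,0,0.021,-0.0035,0,0,0,0.01,0,0.0235,-0.004,0,0,0,0.01,0,0.026,-0.0043,0,0,0,0.01,0,0.026,-0.0043,0,0,0,0.01]

```text
clock: 15.62
position: [0.5697, 0.072, 0.0604]
tool_rot: [-2.934, 0.002, 1.405]
contact_force: [-5.8, 0.8, -0.2]
finger_gap: 0.0186
```

Run:
```python
from look import *
look("c5",(280,215),(345,160))
plan(tcp(47,62,12,12.5),tcp(47,62,8,12.5),tcp(47,62,4,12.5),tcp(47,62,0,12.5),tcp(41,62,0,12.5))
```

```text
top origin 235 170 scale 4
scene origin 300 115 scale 4
t 15.72 pos [569.6  72.   60.4] psi 80.51 F [-5.3  0.6  0.3] gap 18.9
[-0.0007  0.0005 -0.0003] [0.1 0.1 0. ]
[-0.0007 -0.0002  0.0025] [-3.9  0.1  0. ]
[-0.0007 -0.0008  0.0054] [-7.9  0.1  0. ]
[-0.0007 -0.0011  0.0083] [-11.9   0.1   0. ]
[-0.0007 -0.0069  0.0095] [-11.9   0.1   0. ]
```

View pics/c5.png

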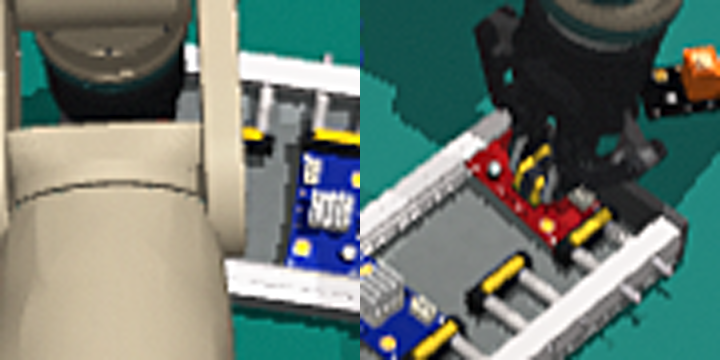

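Jaw is pushed back (rods show at (630,295),(660,268)); the inner edge is clear of the rail. Lowering.

Call:
jog_arm:
  moves: [0,0,0.0012,-2,0,0,0.01,0,-0.0002,0.0025,-4,0,0,0.01,0,-0.0005,0.004,-6,0,0,0.01,0,-0.0008,0.0054,-8,0,0,0.01,0,-0.001,0.007,-10,0,0,0.01,0,-0.001,0.0083,-11.9,0,0,0.01,0,-0.001,0.0083,-11.9,0,0,0.01]

```text
clock: 16.6
position: [0.5662, 0.0726, 0.0524]
tool_rot: [-3.14, 0.002, 1.405]
contact_force: [-6.4, -0.2, -0.6]
finger_gap: 0.0188
```

Run:
```python
from look import *
look("c6",(280,215),(345,160))
plan(tcp(47,62,0,12.5),tcp(40.5,62,0,12.5))
```

```text
top origin 235 170 scale 4
scene origin 300 115 scale 4
t 16.70 pos [566.3  72.6  52.4] psi 80.51 F [-5.6 -0.   0.3] gap 18.7
[-0.0007  0.0006 -0.0001] [-0.1  0.1  0.1]
[-0.0007 -0.0059 -0.0001] [-0.1  0.1  0.1]
```

View pics/c6.png

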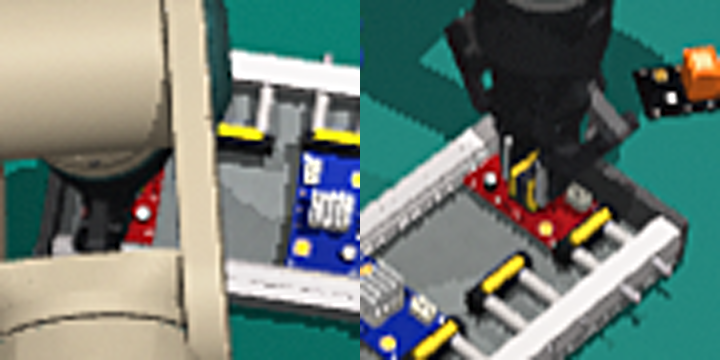

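Call:
jog_arm:
  moves: [0,-0.002,0,0,0,0,0.01,0,-0.004,0,0,0,0,0.01,0,-0.006,0,0,0,0,0.01,0,-0.0063,0,0,0,0,0.01,0,-0.0063,0,0,0,0,0.03,0,-0.0063,0,0,0,0,0.045,0,-0.0063,0,0,0,0,0.045,0,-0.0063,-0.03,0,0,0,0.045,0,-0.0063,-0.08,0,0,0,0.045,0,-0.0063,-0.1,0,0,0,0.045,0,-0.0063,-0.1,0,0,0,0.045]

```text
clock: 18.08
position: [0.5614, 0.0738, 0.1545]
tool_rot: [3.139, 0.001, 1.405]
contact_force: [0.5, -0.3, -1.1]
finger_gap: 0.0449
```

Run:
```python
from look import *
look("c7",(240,215),(355,150))
for n in("top","scene"):
    z=np.load(f"pics/{n}_c7.npz"); boards(n,z["p"],z["d"])
plan(([584.7,242.8,150],Rt(134.7)))
```

```text
top origin 195 170 scale 4
scene origin 310 105 scale 4
top relay [ 727. -625.] [81.4 53.6] long axis 28.4
top relay [584.2 243.7] [79.6 43.6] long axis 44.4
scene relay [585.1 241.9] [80.4 42.7] long axis 44.9
t 18.18 pos [559.9  73.7 151.2] psi 80.51 F [ 0.1 -0.6 -0.3] gap 44.8
[ 0.1709 -0.0034  0.0009] [ -0.2   0.  -54.2]
```

View pics/c7.png

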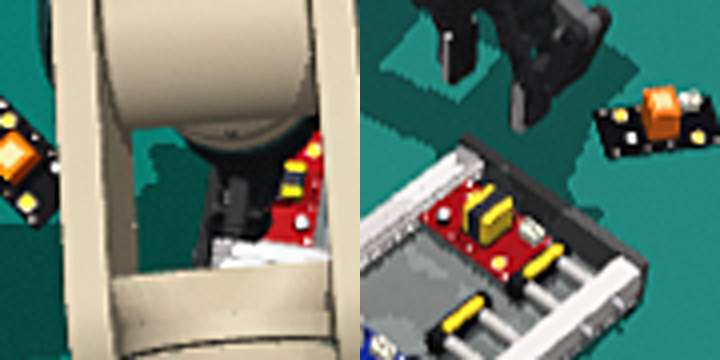

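Power board clamped. Now the relay board.

Call:
jog_arm:
  moves: [0.06,-0.001,0,0,0,-11,0.05,0.12,-0.002,0,0,0,-22,0.05,0.171,-0.0034,0,0,0,-33,0.05,0.171,-0.0034,0,0,0,-44,0.05,0.171,-0.0034,0,0,0,-54.2,0.05,0.171,-0.0034,0.04,0,0,-54.2,0.05,0.171,-0.0034,0.08,0,0,-54.2,0.05,0.171,-0.0034,0.08,0,0,-54.2,0.05,0.171,-0.0034,0.08,0,0,-54.2,0.05]

```text
clock: 19.3
position: [0.5849, 0.2429, 0.0718]
tool_rot: [-3.139, -0.001, 2.351]
contact_force: [0.2, -0.1, 0.6]
finger_gap: 0.0497
```

Run:
```python
from look import *
look("d1",(200,210),(385,135))
for n in("top","scene"):
    z=np.load(f"pics/{n}_d1.npz"); boards(n,z["p"],z["d"])
plan(([584.7,242.8,11.5],Rt(134.7)))
```

```text
top origin 155 165 scale 4
scene origin 340 90 scale 4
top relay [ 726.5 -625.3] [80.4 53.6] long axis 28.4
scene relay [584.1 243. ] [80.2 45.8] long axis 44.7
t 19.40 pos [585.6 243.1  73.1] psi 134.71 F [ 0.3 -0.   0.1] gap 49.8
[ 0.0004 -0.0008  0.0616] [-0.  0.  0.]
```

View pics/d1.png

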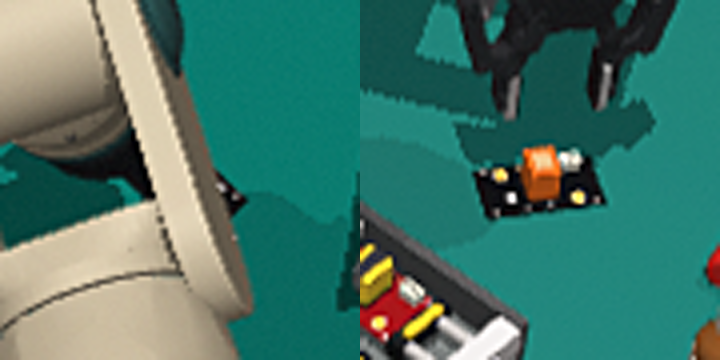

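Call:
jog_arm:
  moves: [0,-0.0008,0.025,0,0,0,0.05,0,-0.0008,0.045,0,0,0,0.05,0,-0.0008,0.056,0,0,0,0.05,0,-0.0008,0.0616,0,0,0,0.05,0,-0.0008,0.0616,0,0,0,0.05,0,-0.0008,0.0616,0,0,0,0.01,0,-0.0008,0.0616,0,0,0,0.01,0,-0.0008,0.0616,0,0,0,0.01,0,-0.0008,0.0616,0,0,0,0.01]

```text
clock: 20.52
position: [0.5855, 0.2428, 0.0125]
tool_rot: [3.14, 0.001, 2.351]
contact_force: [-0.2, 0.2, 6.1]
finger_gap: 0.0184
```

Run:
```python
from look import *
look("d2",(200,210),(385,135))
plan((F(-17,0,140),Rt(80.45)),(F(-17,0,140),Rt(80.45,12)))
```

```text
top origin 155 165 scale 4
scene origin 340 90 scale 4
t 20.62 pos [585.5 242.8  12.5] psi 134.71 F [-0.6  0.7  5.9] gap 18.4
[-0.1252 -0.1978 -0.1276] [ 0.1  0.  54.3]
[-0.1252 -0.1978 -0.1276] [11.2  5.7 54.1]
```

View pics/d2.png

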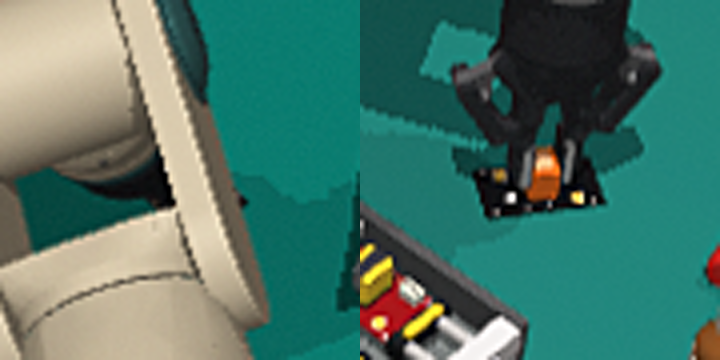

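Call:
jog_arm:
  moves: [0,0,-0.01,0,0,0,0.01,0,0,-0.05,0,0,0,0.01,0,0,-0.1,0,0,0,0.01,-0.02,-0.04,-0.128,0,0,10,0.01,-0.05,-0.08,-0.128,0,0,20,0.01,-0.08,-0.125,-0.128,0,0,30,0.01,-0.11,-0.17,-0.128,0,0,40,0.01,-0.125,-0.198,-0.128,0,0,50,0.01,-0.125,-0.198,-0.128,11.2,5.7,54.1,0.01,-0.125,-0.198,-0.128,11.2,5.7,54.1,0.01,-0.125,-0.198,-0.128,11.2,5.7,54.1,0.01]

```text
clock: 22.0
position: [0.533, 0.0148, 0.1402]
tool_rot: [-2.933, 0.0, 1.405]
contact_force: [0.7, 0.2, 0.1]
finger_gap: 0.0184
```

Run:
```python
from look import *
look("d3",(295,215),(330,180))
plan(tcp(20,0,12,12.5))
```

```text
top origin 250 170 scale 4
scene origin 285 135 scale 4
t 22.10 pos [532.7  15.1 140.8] psi 80.50 F [-0.5  0.2 -1. ] gap 18.8
[-0.0004  0.017   0.0784] [0.1 0.  0. ]
```

View pics/d3.png

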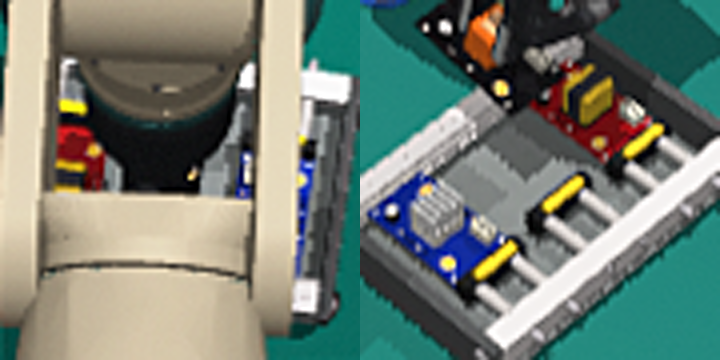

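Call:
jog_arm:
  moves: [0,0.017,0.03,0,0,0,0.01,0,0.017,0.06,0,0,0,0.01,0,0.017,0.073,0,0,0,0.01,0,0.017,0.0784,0,0,0,0.01,0,0.017,0.0784,0,0,0,0.01,0,0.017,0.0784,0,0,0,0.01]

```text
clock: 22.85
position: [0.5339, 0.015, 0.0617]
tool_rot: [-2.936, -0.0, 1.405]
contact_force: [-0.2, 0.6, -0.1]
finger_gap: 0.0185
```

Run:
```python
from look import *
look("d4",(295,215),(330,180))
plan(tcp(34,0,12,12.5),tcp(47,0,12,12.5),tcp(47,0,0,12.5))
```

```text
top origin 250 170 scale 4
scene origin 285 135 scale 4
t 22.95 pos [533.7  14.9  61.4] psi 80.50 F [ 0.  -0.2 -0.6] gap 18.8
[-0.0005  0.0133 -0.0019] [0.2 0.  0. ]
[-0.0005  0.0261 -0.0046] [0.2 0.  0. ]
[-0.0005  0.0245  0.004 ] [-11.8  -0.    0. ]
```

View pics/d4.png

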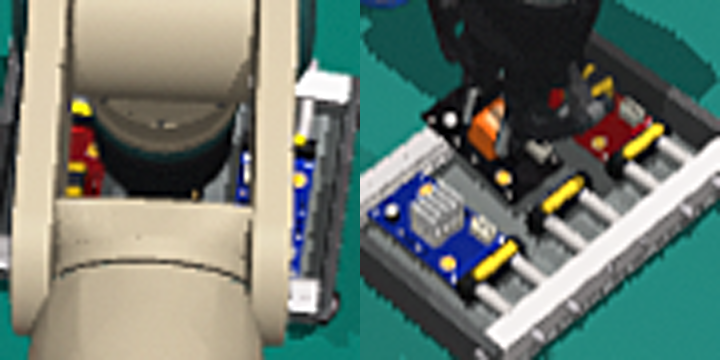

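Call:
jog_arm:
  moves: [0,0.004,0.001,0,0,0,0.01,0,0.008,0,0,0,0,0.01,0,0.012,-0.001,0,0,0,0.01,0,0.015,-0.002,0,0,0,0.01,0,0.018,-0.003,0,0,0,0.01,0,0.021,-0.0035,0,0,0,0.01,0,0.0235,-0.004,0,0,0,0.01,0,0.0263,-0.0045,0,0,0,0.01,0,0.0263,-0.0045,0,0,0,0.01]

```text
clock: 24.08
position: [0.5595, 0.0106, 0.0601]
tool_rot: [-2.934, -0.0, 1.405]
contact_force: [-5.9, 0.9, -0.1]
finger_gap: 0.0185
```

Run:
```python
from look import *
look("d5",(295,215),(330,180))
plan(tcp(47,0,12,12.5),tcp(47,0,8,12.5),tcp(47,0,4,12.5),tcp(47,0,0,12.5))
```

```text
top origin 250 170 scale 4
scene origin 285 135 scale 4
t 24.18 pos [559.4  10.6  60.1] psi 80.50 F [-6.4  0.5 -1.1] gap 18.7
[-0.0005  0.0003 -0.0005] [0.1 0.  0.1]
[-0.0005 -0.0004  0.0023] [-3.9  0.   0.1]
[-0.0005 -0.0009  0.0052] [-7.9  0.   0.1]
[-0.0005 -0.0012  0.0081] [-11.9   0.    0.1]
```

View pics/d5.png

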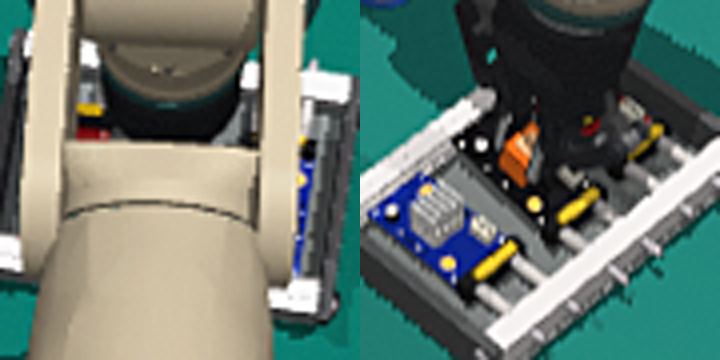

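Jaw in, same as before; lowering, seating and releasing.

Call:
jog_arm:
  moves: [0,0,0.0012,-2,0,0,0.01,0,-0.0002,0.0024,-4,0,0,0.01,0,-0.0005,0.0038,-6,0,0,0.01,0,-0.0008,0.0052,-8,0,0,0.01,0,-0.001,0.0067,-10,0,0,0.01,0,-0.001,0.0081,-11.9,0,0,0.01,0,-0.001,0.0081,-11.9,0,0,0.01]

```text
clock: 25.05
position: [0.5559, 0.0112, 0.0522]
tool_rot: [-3.14, 0.0, 1.405]
contact_force: [-5.7, 1.1, -0.5]
finger_gap: 0.0186
```

Run:
```python
from look import *
look("d6",(295,215),(330,180))
plan(tcp(47,0,0,12.5),tcp(40.5,0,0,12.5))
```

```text
top origin 250 170 scale 4
scene origin 285 135 scale 4
t 25.15 pos [556.1  11.2  52.2] psi 80.51 F [-5.4  0.7 -0.7] gap 18.7
[-0.0005  0.0005 -0.0003] [-0.1  0.   0.1]
[-0.0005 -0.006  -0.0003] [-0.1  0.   0.1]
```

View pics/d6.png

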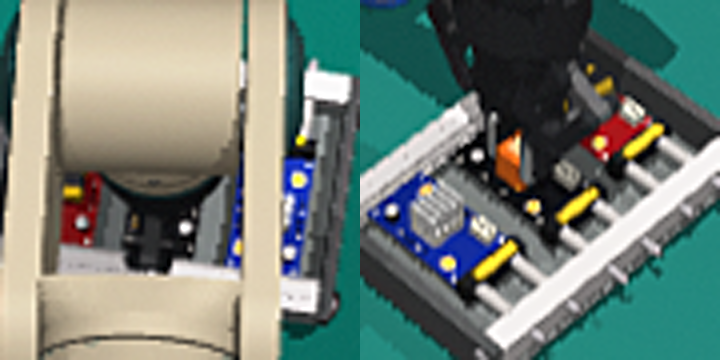

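Call:
jog_arm:
  moves: [0,-0.002,0,0,0,0,0.01,0,-0.004,0,0,0,0,0.01,0,-0.006,0,0,0,0,0.01,0,-0.0063,0,0,0,0,0.01,0,-0.0063,0,0,0,0,0.03,0,-0.0063,0,0,0,0,0.045,0,-0.0063,0,0,0,0,0.045,0,-0.0063,-0.03,0,0,0,0.045,0,-0.0063,-0.08,0,0,0,0.045,0,-0.0063,-0.14,0,0,0,0.045,0,-0.0063,-0.15,0,0,0,0.045]

```text
clock: 26.52
position: [0.5522, 0.0121, 0.208]
tool_rot: [3.134, -0.001, 1.405]
contact_force: [0.5, 0.1, -0.8]
finger_gap: 0.0452
```

Run:
```python
from look import *
look("d7",(295,215),(330,180))
plan()
# tester: green cap
for r in [tri((415.7,183.6),(262.3,247.4))]: print(r)
```

```text
top origin 250 170 scale 4
scene origin 285 135 scale 4
t 26.62 pos [550.8  12.2 203.7] psi 80.51 F [ 0.  -0.5  0.1] gap 45.3
(array([ 0.60800051, -0.26855002,  0.15653961]), np.float64(0.0015240939404290595))
```

View pics/d7.png

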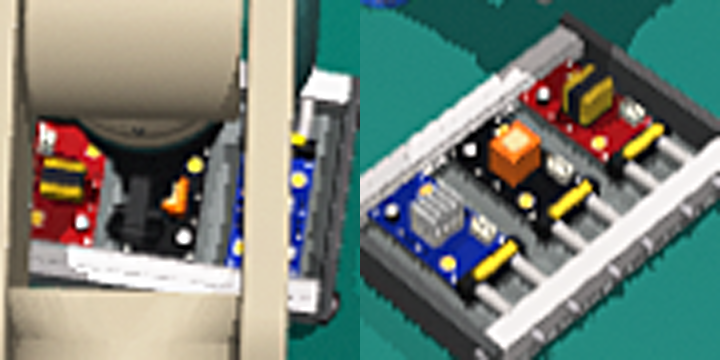

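Run:
```python
from look import *
plan(([608,-268.4,200],Rt(80.45)),([608,-268.4,175],Rt(80.45)))
```

```text
t 26.62 pos [550.8  12.2 203.7] psi 80.51 F [ 0.  -0.5  0.1] gap 45.3
[-0.2673  0.1027  0.0037] [ 0.1 -0.   0.1]
[-0.2673  0.1026  0.0287] [ 0.1 -0.   0.1]
```

Call:
jog_arm:
  moves: [-0.06,0.023,0,0,0,0,0.05,-0.12,0.046,0,0,0,0,0.05,-0.18,0.069,0,0,0,0,0.05,-0.24,0.092,0,0,0,0,0.05,-0.267,0.1027,0,0,0,0,0.05,-0.267,0.1027,0.01,0,0,0,0.05,-0.267,0.1027,0.015,0,0,0,0.05,-0.267,0.1027,0.015,0,0,0,0.05]

```text
clock: 27.62
position: [0.6078, -0.2666, 0.1874]
tool_rot: [-3.141, -0.001, 1.407]
contact_force: [-1.1, 0.3, -0.3]
finger_gap: 0.0502
```

Run:
```python
from look import *
look("e1",(405,195),(267,265))
plan(([608,-268.4,100],Rt(80.45)))
t=np.load("pics/top_e1.npz")["p"]; cv2.imwrite("pics/e1f.png",cv2.resize(t[160:270,230:350,::-1],None,fx=6,fy=6,interpolation=cv2.INTER_CUBIC)[:600])
```

```text
top origin 360 150 scale 4
scene origin 222 220 scale 4
t 27.73 pos [ 608.2 -267.   189. ] psi 80.59 F [-0.5  0.7  0.3] gap 50.3
[-0.0014 -0.0001  0.089 ] [ 0.1 -0.   0.1]
```

View pics/e1.png

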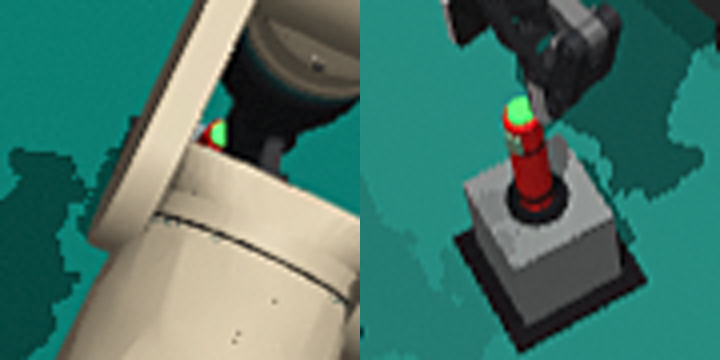

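View pics/e1f.png

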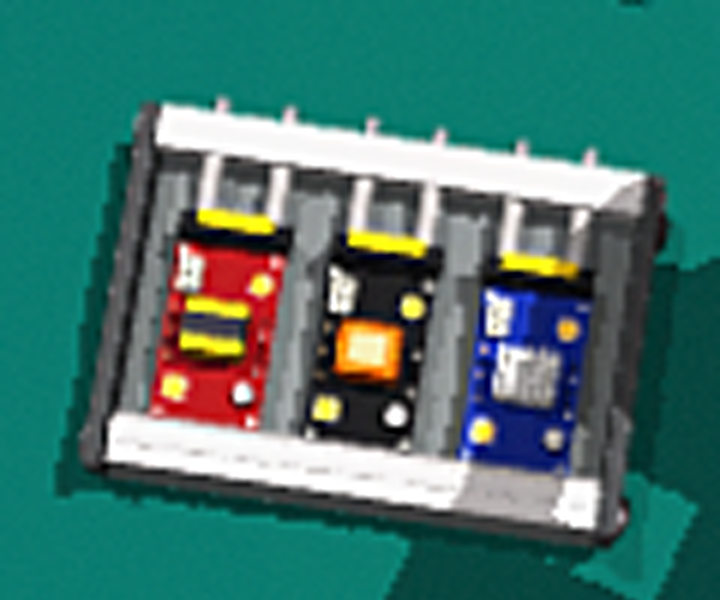

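Run:
```python
from h import *
np.set_printoptions(precision=1,suppress=True)
z=np.load("pics/scene_e1.npz")["p"]; cv2.imwrite("pics/e1s.png",cv2.resize(z[140:240,265:390,::-1],None,fx=6,fy=6,interpolation=cv2.INTER_CUBIC)[:600])
t=np.load("pics/top_e1.npz")["p"].astype(int); s=z.astype(int)
T={"pr":(273.7,207.5,62,1),"ps":(258.8,224.2,62,-1),"rr":(298.7,211.2,0,1),"rs":(284.2,227.8,0,-1),"dr":(324.7,214.7,-62,1),"ds":(310.3,231.7,-62,-1)}
for k,(u,v,y,sg) in T.items():
    P=F(23*sg,y-14*sg,42); m=onz("top",(u,v),.042)*1000
    f=Ro.from_euler('z',-FY,degrees=True)
    print(k,"pred",P,"top meas",m,"err in frame",f.apply(m-P)[:2], "scene px pred",proj("scene",P/1000)[0])
```

```text
pr pred [580.2  55.3  42. ] top meas [580.4  54.8  42. ] err in frame [ 0.2 -0.5] scene px pred [343.9 170.5]
ps pred [539.5  90.6  42. ] top meas [540.   90.9  42. ] err in frame [0.4 0.4] scene px pred [338.1 154.1]
rr pred [570.   -5.8  42. ] top meas [570.2  -5.8  42. ] err in frame [0.2 0.1] scene px pred [325.7 185. ]
rs pred [529.2  29.4  42. ] top meas [530.1  29.8  42. ] err in frame [0.8 0.5] scene px pred [320.3 167.9]
dr pred [559.7 -67.   42. ] top meas [560.4 -68.8  42. ] err in frame [ 1.  -1.7] scene px pred [306.7 200.2]
ds pred [519.  -31.7  42. ] top meas [519.4 -33.   42. ] err in frame [ 0.7 -1.2] scene px pred [301.7 182.3]
```

View pics/e1s.png

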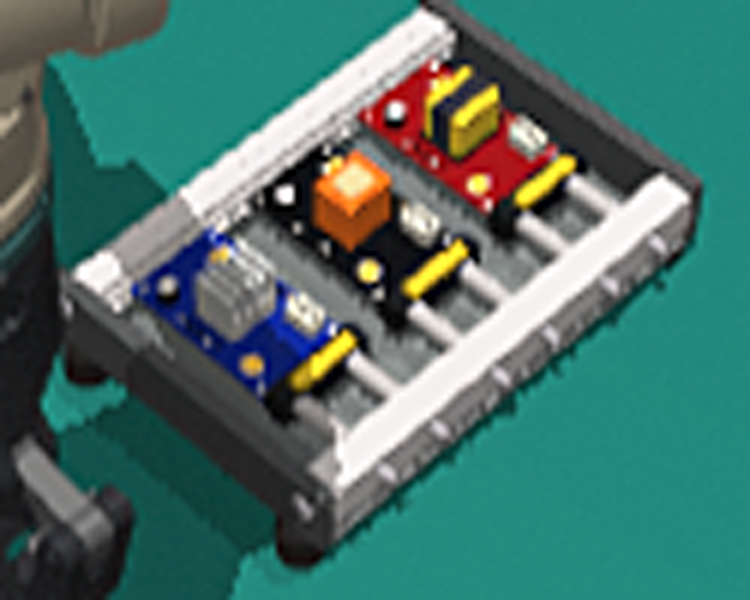

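Call:
jog_arm:
  moves: [-0.0014,0,0.02,0,0,0,0.05,-0.0014,0,0.045,0,0,0,0.05,-0.0014,0,0.07,0,0,0,0.05,-0.0014,0,0.083,0,0,0,0.05,-0.0014,0,0.089,0,0,0,0.05,-0.0014,0,0.089,0,0,0,0.05,-0.0014,0,0.089,0,0,0,0.05]

```text
clock: 28.6
position: [0.6086, -0.2686, 0.1012]
tool_rot: [3.138, 0.0, 1.407]
contact_force: [-0.4, 0.3, 0.6]
finger_gap: 0.0501
```

Run:
```python
from look import *
look("e2",(405,195),(267,265))
plan(([608,-268.4,100],Rt(80.45)))
```

```text
top origin 360 150 scale 4
scene origin 222 220 scale 4
t 28.70 pos [ 608.5 -268.6  101. ] psi 80.59 F [0.2 0.8 0.3] gap 50.1
[ 0.0001 -0.0006  0.001 ] [0.2 0.  0.1]
```

View pics/e2.png

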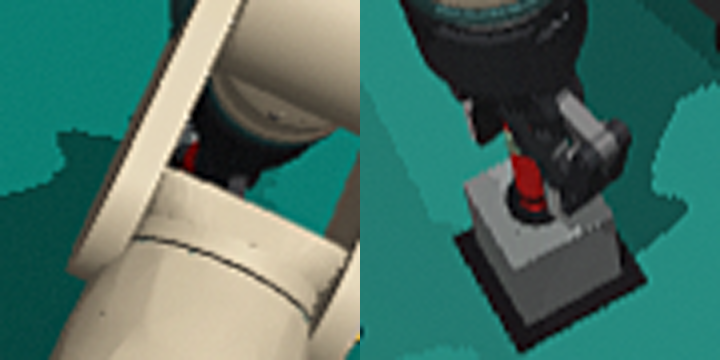

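Call:
jog_arm:
  moves: [0,-0.0006,0,0,0,0,0.03,0,-0.0006,0,0,0,0,0.012,0,-0.0006,0,0,0,0,0.008,0,-0.0006,0,0,0,0,0.008,0,-0.0006,0,0,0,0,0.008]
  newtons: 50

```text
clock: 29.32
position: [0.6081, -0.2686, 0.1016]
tool_rot: [3.138, 0.001, 1.407]
contact_force: [0.1, 0.5, 4.6]
finger_gap: 0.0169
```

Run:
```python
from look import *
look("e3",(405,195),(267,265))
plan()
```

```text
top origin 360 150 scale 4
scene origin 222 220 scale 4
t 29.43 pos [ 608.1 -268.6  101.6] psi 80.59 F [-1.1 -0.2  5.1] gap 16.6
```

View pics/e3.png

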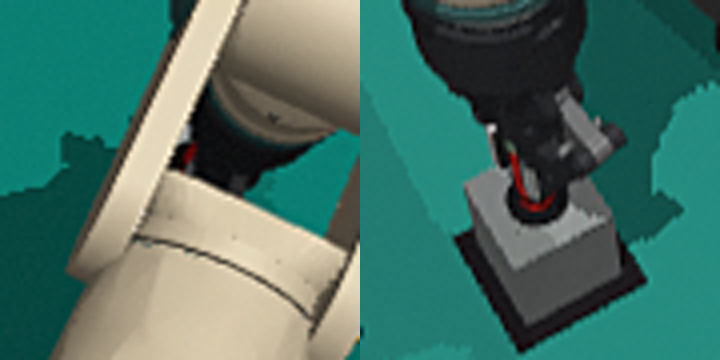

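Call:
jog_arm:
  moves: [0,0,-0.008,0,0,0,0.008,0,0,-0.02,0,0,0,0.008,0,0,-0.04,0,0,0,0.008,0,0,-0.06,0,0,0,0.008,0,0,-0.085,0,0,0,0.008,0,0,-0.095,0,0,0,0.008,0,0,-0.095,0,0,0,0.008,0,0,-0.095,0,0,0,0.008]

```text
clock: 30.42
position: [0.6074, -0.2683, 0.1953]
tool_rot: [3.14, 0.0, 1.407]
contact_force: [0.1, 0.5, -0.8]
finger_gap: 0.0168
```

Run:
```python
from look import *
look("e4",(405,195),(267,245),50,4)
plan()
s,p,R=cur(); p=p.copy()
tip=p-[0,0,85.6]; print("pred tip",tip,proj("scene",tip/1000),proj("top",tip/1000))
```

```text
top origin 355 145 scale 4
scene origin 217 195 scale 4
t 30.52 pos [ 607.4 -268.3  195.2] psi 80.59 F [-0.2 -0.6 -1.2] gap 16.5
pred tip [ 607.4321909  -268.32961     109.62154368] [[264.00900194 259.6391823 ]] [[410.93667651 188.24158842]]
```

View pics/e4.png

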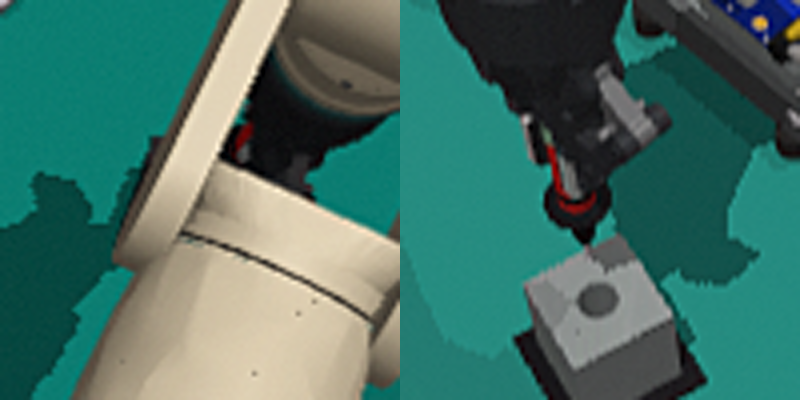

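Run:
```python
from look import *
z=np.load("pics/scene_e4.npz")["p"]; cv2.imwrite("pics/e4s.png",cv2.resize(z[235:285,235:295,::-1],None,fx=10,fy=10,interpolation=cv2.INTER_CUBIC))
print(onz("scene",(266.4,269.1),.07)*1000)
s,p,R=cur()
for dz in (31.6,27.6,67.6,85.6): print(dz,proj("scene",(p+R.apply([0,0,dz]))/1000))
```

```text
[ 607.8601981  -267.35166676   70.        ]
31.6 [[261.19933543 245.32836663]]
27.6 [[260.97646506 244.21014774]]
67.6 [[263.1361929 255.0462604]]
85.6 [[264.06034904 259.68307618]]
```

View pics/e4s.png

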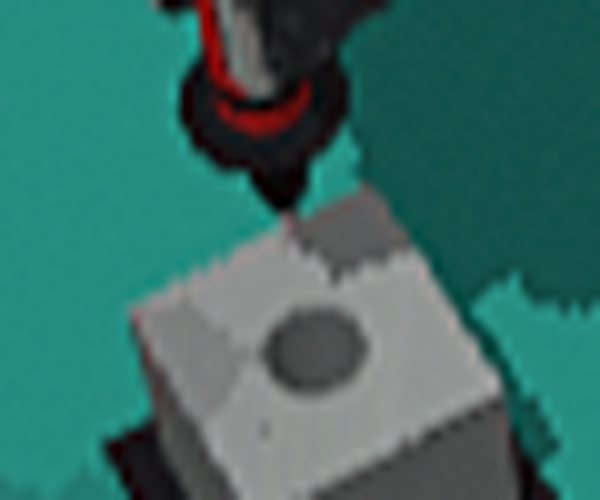

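Run:
```python
from h import *
np.set_printoptions(precision=1,suppress=True)
f=Ro.from_euler('z',-FY,degrees=True)
for k,uv,y in (("pr",(344.6,170.25),62),("rr",(326.25,184.75),0),("dr",(306.6,200.25),-62)):
    m=onz("scene",uv,.042)*1000; P=F(23,y-14,42); print(k,m,"err",f.apply(m-P)[:2])
for k,uv,y,sg in (("pr",(262,285),62,1),("ps",(173,385),62,-1),("rr",(412,307),0,1),("rs",(325,407),0,-1),("dr",(568,328),-62,1),("ds",(482,430),-62,-1)):
    uv=((uv[0]+.5)/6-.5+230,(uv[1]+.5)/6-.5+160)
    m=onz("top",uv,.042)*1000; P=F(23*sg,y-14*sg,42); print(k,m,"err top",f.apply(m-P)[:2])
```

```text
pr [581.1  56.9  42. ] err [0.6 1.7]
rr [570.5  -4.5  42. ] err [0.3 1.4]
dr [559.5 -67.2  42. ] err [-0.1 -0.2]
pr [581.4  55.8  42. ] err top [1.1 0.7]
ps [541.1  91.8  42. ] err top [1.4 1.5]
rr [571.3  -4.7  42. ] err top [1.1 1.3]
rs [531.1  30.8  42. ] err top [1.6 1.7]
dr [561.5 -67.7  42. ] err top [ 2.  -0.4]
ds [520.5 -32.1  42. ] err top [ 1.6 -0.1]
```

```bash
cat >> h.py <<'E'
PAD={"ps":(-22.2,77.3),"pr":(23.8,49.3),"ds":(-22.2,-48.3),"dr":(23.8,-76.3),"rs":(-22.2,15.4),"rr":(23.8,-12.6)}
def hov(k,ztip,L=85.6,o=(0,0)): return (F(PAD[k][0]-o[0],PAD[k][1]-o[1],ztip+L),Rt(80.45))
E
python3 - <<'E'
from h import *
plan(hov("ps",100),hov("ps",52))
E
```

```text
t 30.52 pos [ 607.4 -268.3  195.2] psi 80.59 F [-0.2 -0.6 -1.2] gap 16.5
[ 0.3443 -0.1249  0.0094] [ 0.1 -0.   0.1]
[ 0.3443 -0.125   0.0574] [ 0.1 -0.   0.1]
```

Call:
jog_arm:
  moves: [0.05,-0.018,0,0,0,0,0.008,0.1,-0.036,0,0,0,0,0.008,0.15,-0.054,0,0,0,0,0.008,0.2,-0.073,0,0,0,0,0.008,0.25,-0.091,0,0,0,0,0.008,0.3,-0.109,0,0,0,0,0.008,0.33,-0.12,0.005,0,0,0,0.008,0.3443,-0.125,0.02,0,0,0,0.008,0.3443,-0.125,0.04,0,0,0,0.008,0.3443,-0.125,0.052,0,0,0,0.008,0.3443,-0.125,0.0574,0,0,0,0.008,0.3443,-0.125,0.0574,0,0,0,0.008]

```text
clock: 32.02
position: [0.5406, 0.0913, 0.1374]
tool_rot: [3.14, 0.0, 1.406]
contact_force: [-0.1, 0.4, -0.6]
finger_gap: 0.0167
```

Run:
```python
from look import *
look("f1",(270,215),(335,155),30,6)
plan(hov("ps",48),hov("ps",42),hov("ps",38))
s,p,R=cur()
for dz in (31.6,67.6,85.6): print(dz,proj("scene",(p+R.apply([0,0,dz]))/1000),proj("top",(p+R.apply([0,0,dz]))/1000))
```

```text
top origin 240 185 scale 6
scene origin 305 125 scale 6
t 32.12 pos [540.9  91.5 138.3] psi 80.56 F [-0.7  0.1 -0.2] gap 16.9
[ 0.0001 -0.0004  0.0047] [ 0.2 -0.   0.1]
[ 0.0001 -0.0004  0.0107] [ 0.2 -0.   0.1]
[ 0.0001 -0.0004  0.0147] [ 0.2 -0.   0.1]
31.6 [[339.54798384 135.84221153]] [[256.02547324 219.41432968]]
67.6 [[339.17521022 146.23738043]] [[257.44944139 221.88029481]]
85.6 [[338.99559696 151.24607765]] [[258.1304306  223.05960184]]
```

View pics/f1.png

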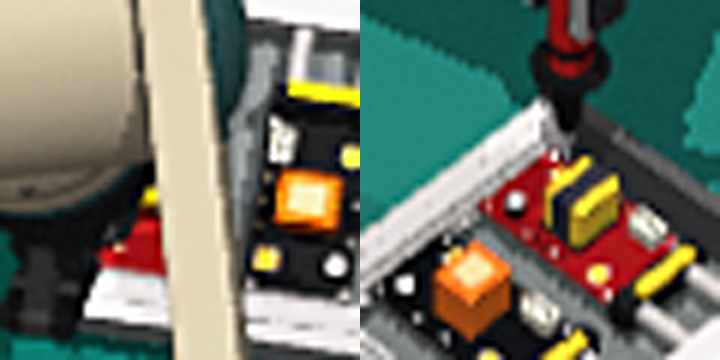

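Call:
jog_arm:
  moves: [0,0,0.005,0,0,0,0.008,0,0,0.009,0,0,0,0.008,0,0,0.013,0,0,0,0.008,0,0,0.0152,0,0,0,0.008]

```text
clock: 32.62
position: [0.541, 0.0915, 0.1231]
tool_rot: [3.139, -0.0, 1.406]
contact_force: [-0.4, -0.1, 1.1]
finger_gap: 0.017
```

Run:
```python
from look import *
look("f2",(270,215),(335,155),30,6)
plan(hov("ps",38))
```

```text
top origin 240 185 scale 6
scene origin 305 125 scale 6
t 32.73 pos [541.   91.5 123.1] psi 80.57 F [-0.7 -0.1  1.6] gap 16.7
[ 0.0001 -0.0005 -0.0005] [ 0.2 -0.   0.1]
```

View pics/f2.png

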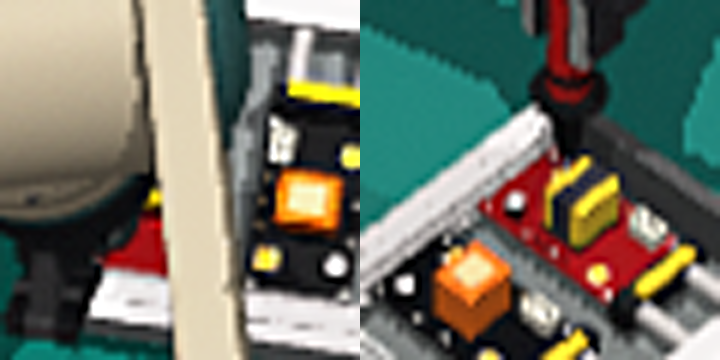

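Call:
jog_arm:
  moves: [0,0,0,0,0,0,0.008,0,0,0,0,0,0,0.008,0,0,-0.015,0,0,0,0.008,0,0,-0.045,0,0,0,0.008,0,0.005,-0.055,0,0,0,0.008,-0.015,0.025,-0.055,0,0,0,0.008,-0.028,0.0455,-0.055,0,0,0,0.008,-0.028,0.0455,-0.05,0,0,0,0.008,-0.028,0.0455,-0.03,0,0,0,0.008,-0.028,0.0455,-0.014,0,0,0,0.008,-0.028,0.0455,-0.0105,0,0,0,0.008,-0.028,0.0455,-0.0105,0,0,0,0.008]

```text
clock: 34.22
position: [0.5812, 0.0567, 0.1338]
tool_rot: [3.139, -0.0, 1.406]
contact_force: [0.9, -0.1, -0.2]
finger_gap: 0.0165
```

Run:
```python
from look import *
look("f3",(270,215),(342,165),30,6)
plan(hov("pr",48),hov("pr",42),hov("pr",37.5))
s,p,R=cur()
for dz in (31.6,67.6,85.6): print(dz,proj("scene",(p+R.apply([0,0,dz]))/1000))
```

```text
top origin 240 185 scale 6
scene origin 312 135 scale 6
t 34.33 pos [581.6  56.6 134.6] psi 80.57 F [ 0.9 -0.8  0. ] gap 16.8
[-0.0002 -0.0004  0.001 ] [ 0.2 -0.   0.1]
[-0.0002 -0.0004  0.007 ] [ 0.2 -0.   0.1]
[-0.0002 -0.0004  0.0115] [ 0.2 -0.   0.1]
31.6 [[345.69766432 153.48065111]]
67.6 [[345.1826992  163.70072811]]
85.6 [[344.93479705 168.62063243]]
```

View pics/f3.png

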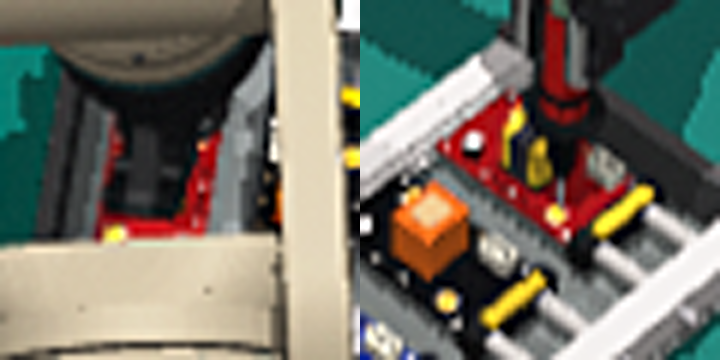

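Call:
jog_arm:
  moves: [0,0,0.005,0,0,0,0.008,0,0,0.009,0,0,0,0.008,0,0,0.012,0,0,0,0.008,0,0,0.012,0,0,0,0.008]

```text
clock: 34.83
position: [0.5819, 0.0566, 0.1228]
tool_rot: [3.137, -0.001, 1.406]
contact_force: [0.6, 0.1, 2.2]
finger_gap: 0.0169
```

Run:
```python
from look import *
look("f4",(270,215),(342,165),30,6)
plan(hov("pr",38),hov("ds",80),hov("ds",49))
```

```text
top origin 240 185 scale 6
scene origin 312 135 scale 6
t 34.92 pos [581.9  56.6 123. ] psi 80.57 F [ 0.8 -0.2  1.7] gap 16.7
[-0.0002 -0.0006 -0.0006] [ 0.3 -0.1  0.1]
[-0.0977 -0.0466 -0.0429] [ 0.3 -0.1  0.1]
[-0.0977 -0.0468 -0.0119] [ 0.3 -0.1  0.1]
```

View pics/f4.png

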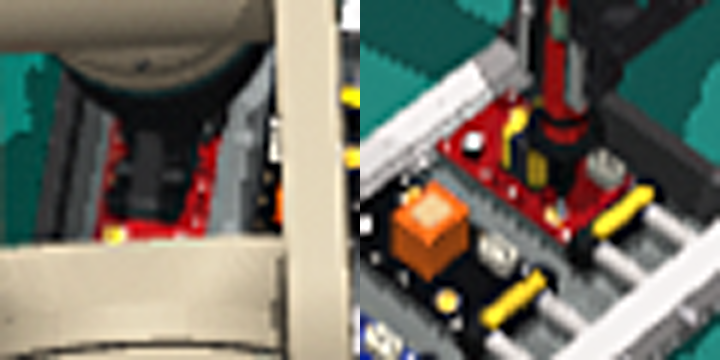

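Call:
jog_arm:
  moves: [0,0,0,0,0,0,0.008,0,0,0,0,0,0,0.008,0,0,-0.015,0,0,0,0.008,0,0,-0.045,0,0,0,0.008,-0.01,-0.005,-0.055,0,0,0,0.008,-0.05,-0.022,-0.055,0,0,0,0.008,-0.09,-0.04,-0.055,0,0,0,0.008,-0.0977,-0.0467,-0.052,0,0,0,0.008,-0.0977,-0.0467,-0.035,0,0,0,0.008,-0.0977,-0.0467,-0.018,0,0,0,0.008,-0.0977,-0.0467,-0.012,0,0,0,0.008,-0.0977,-0.0467,-0.012,0,0,0,0.008]

```text
clock: 36.42
position: [0.5196, -0.0316, 0.1337]
tool_rot: [3.138, -0.001, 1.407]
contact_force: [-0.1, -0.0, -0.9]
finger_gap: 0.0169
```

Run:
```python
from look import *
look("f5",(310,220),(304,180),30,6)
plan(hov("ds",48),hov("ds",42),hov("ds",37.5))
s,p,R=cur()
for dz in (31.6,67.6,85.6): print(dz,proj("scene",(p+R.apply([0,0,dz]))/1000),proj("top",(p+R.apply([0,0,dz]))/1000))
```

```text
top origin 280 190 scale 6
scene origin 274 150 scale 6
t 36.52 pos [520.1 -31.9 135. ] psi 80.60 F [-0.6  0.5 -1.3] gap 16.5
[-0.0003 -0.0004  0.0014] [ 0.3 -0.1  0.2]
[-0.0004 -0.0004  0.0074] [ 0.3 -0.1  0.2]
[-0.0004 -0.0004  0.0119] [ 0.3 -0.1  0.2]
31.6 [[301.13310478 165.68041348]] [[310.11363822 227.57272673]]
67.6 [[301.76300452 175.7909591 ]] [[309.94369633 229.75088951]]
85.6 [[302.06602216 180.65470712]] [[309.86241771 230.79264605]]
```

View pics/f5.png

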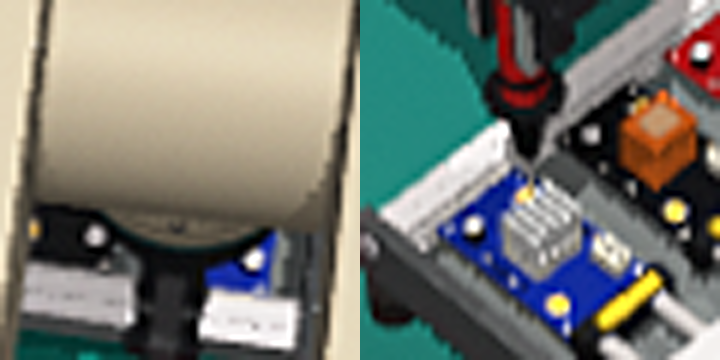

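Run:
```python
from h import *
def ov(npz,n,keys,name,sc=16,hw=11):
    I=[]
    for k in keys:
        p=np.load(npz)["p"]; P=F(*PAD[k],42); c=proj(n,P/1000)[0]; x0,y0=int(c[0])-hw,int(c[1])-hw
        im=cv2.resize(p[y0:y0+2*hw+1,x0:x0+2*hw+1,::-1],None,fx=sc,fy=sc,interpolation=cv2.INTER_NEAREST).copy()
        h=3.5
        Q=[F(PAD[k][0]+a*h,PAD[k][1]+b*h,42) for a,b in((1,1),(1,-1),(-1,-1),(-1,1))]
        uv=(proj(n,np.array(Q)/1000)-[x0,y0]+.5)*sc
        cv2.polylines(im,[uv.astype(int)],True,(255,0,255),1); I.append(im)
    return np.hstack(I)
a=ov("pics/scene_e1.npz","scene",["ds","dr"],"x");b=ov("pics/top_e1.npz","top",["ds","dr"],"x")
cv2.imwrite("pics/ov1.png",np.vstack([a,b])[:,:])
print(a.shape)
```

```text
(368, 736, 3)
```

View pics/ov1.png

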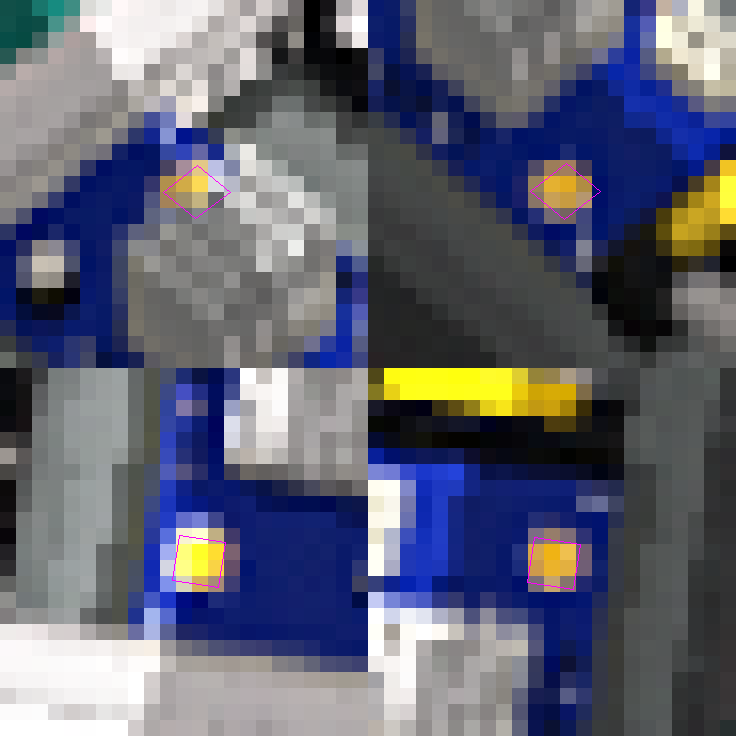

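Call:
jog_arm:
  moves: [-0.0003,-0.0004,0.005,0,0,0,0.008,-0.0003,-0.0004,0.009,0,0,0,0.008,-0.0003,-0.0004,0.0125,0,0,0,0.008,-0.0003,-0.0004,0.0125,0,0,0,0.008]

```text
clock: 37.02
position: [0.5199, -0.0321, 0.1226]
tool_rot: [3.136, -0.001, 1.407]
contact_force: [0.9, -0.5, 1.5]
finger_gap: 0.0168
```

Run:
```python
from look import *
plan(hov("ds",38),hov("dr",80),hov("dr",49))
look("f6",(310,220),(304,180),30,6)
```

```text
t 37.02 pos [519.9 -32.1 122.6] psi 80.60 F [ 0.9 -0.5  1.5] gap 16.8
[-0.     -0.0002 -0.001 ] [ 0.3 -0.1  0.2]
[-0.0281  0.046  -0.0427] [ 0.3 -0.1  0.2]
[-0.0281  0.0458 -0.0117] [ 0.3 -0.1  0.2]
top origin 280 190 scale 6
scene origin 274 150 scale 6
```

View pics/f6.png

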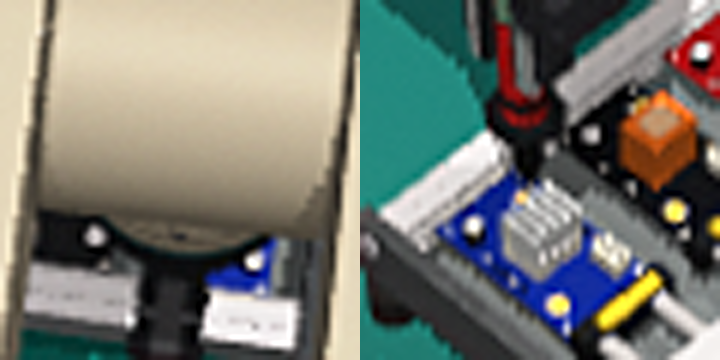

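Call:
jog_arm:
  moves: [0,0,0,0,0,0,0.008,0,0,0,0,0,0,0.008,0,0,-0.015,0,0,0,0.008,0,0,-0.045,0,0,0,0.008,0,0.005,-0.055,0,0,0,0.008,-0.015,0.025,-0.055,0,0,0,0.008,-0.0281,0.0459,-0.055,0,0,0,0.008,-0.0281,0.0459,-0.05,0,0,0,0.008,-0.0281,0.0459,-0.03,0,0,0,0.008,-0.0281,0.0459,-0.016,0,0,0,0.008,-0.0281,0.0459,-0.012,0,0,0,0.008,-0.0281,0.0459,-0.012,0,0,0,0.008]

```text
clock: 38.62
position: [0.5605, -0.0672, 0.1352]
tool_rot: [3.136, -0.001, 1.407]
contact_force: [-0.0, -0.2, -1.0]
finger_gap: 0.0168
```

Run:
```python
from look import *
look("f7",(310,220),(306,195),30,6)
plan(hov("dr",48),hov("dr",42),hov("dr",37.5))
s,p,R=cur()
for dz in (85.6,): print(dz,proj("scene",(p+R.apply([0,0,dz]))/1000))
```

```text
top origin 280 190 scale 6
scene origin 276 165 scale 6
t 38.73 pos [560.9 -67.3 135.9] psi 80.61 F [-0.1 -0.9 -0.2] gap 17.1
[-0.0001 -0.0005  0.0023] [ 0.4 -0.   0.2]
[-0.0001 -0.0005  0.0083] [ 0.4 -0.   0.2]
[-0.0001 -0.0005  0.0128] [ 0.4 -0.   0.2]
85.6 [[307.14200786 198.55470614]]
```

View pics/f7.png

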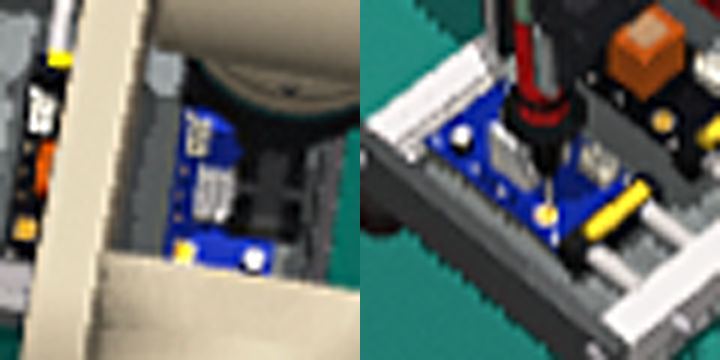

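Call:
jog_arm:
  moves: [0,-0.0005,0.006,0,0,0,0.008,0,-0.0005,0.01,0,0,0,0.008,0,-0.0005,0.013,0,0,0,0.008,0,-0.0005,0.013,0,0,0,0.008]

```text
clock: 39.22
position: [0.5606, -0.0673, 0.123]
tool_rot: [3.134, -0.001, 1.407]
contact_force: [-0.1, -0.5, 2.7]
finger_gap: 0.0166
```

Run:
```python
from look import *
plan(hov("dr",38),hov("rs",80),hov("rs",49))
look("f8",(310,220),(306,195),30,6)
```

```text
t 39.23 pos [560.6 -67.3 123. ] psi 80.60 F [-0.1 -0.5  2.7] gap 16.6
[-0.0001 -0.0002 -0.0006] [ 0.4 -0.   0.2]
[ 0.0917 -0.0456 -0.0428] [ 0.4 -0.   0.2]
[ 0.0917 -0.0458 -0.0118] [ 0.4 -0.   0.2]
top origin 280 190 scale 6
scene origin 276 165 scale 6
```

View pics/f8.png

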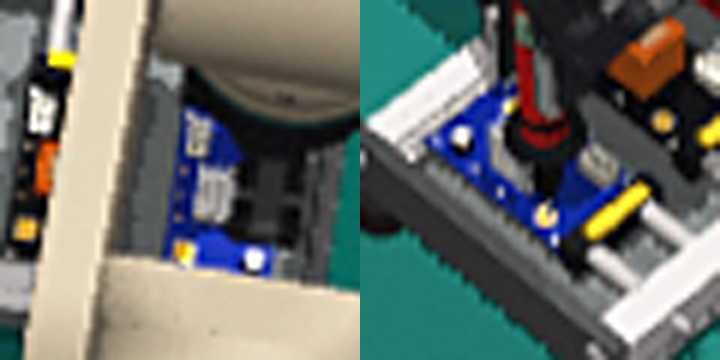

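Call:
jog_arm:
  moves: [0,0,0,0,0,0,0.008,0,0,0,0,0,0,0.008,0,0,-0.015,0,0,0,0.008,0,0,-0.045,0.4,0,0.2,0.008,0.01,-0.005,-0.055,0.4,0,0.2,0.008,0.05,-0.022,-0.055,0.4,0,0.2,0.008,0.085,-0.04,-0.055,0.4,0,0.2,0.008,0.0917,-0.0458,-0.052,0.4,0,0.2,0.008,0.0917,-0.0458,-0.035,0.4,0,0.2,0.008,0.0917,-0.0458,-0.018,0.4,0,0.2,0.008,0.0917,-0.0458,-0.012,0.4,0,0.2,0.008,0.0917,-0.0458,-0.012,0.4,0,0.2,0.008]

```text
clock: 40.83
position: [0.5301, 0.0301, 0.134]
tool_rot: [-3.141, -0.001, 1.402]
contact_force: [-0.9, 0.2, -0.1]
finger_gap: 0.0171
```

Run:
```python
from look import *
look("f9",(290,220),(321,168),30,6)
plan(hov("rs",48),hov("rs",42),hov("rs",37.5))
s,p,R=cur()
for dz in (67.6,85.6,): print(dz,proj("scene",(p+R.apply([0,0,dz]))/1000))
from h import PAD
print(proj("scene",F(*PAD["rs"],42)/1000))
```

```text
top origin 260 190 scale 6
scene origin 291 138 scale 6
t 40.92 pos [530.6  30.3 135.3] psi 80.37 F [ 0.2  0.3 -0.5] gap 16.9
[ 0.0003 -0.0004  0.0017] [ 0.1 -0.1 -0.1]
[ 0.0003 -0.0004  0.0077] [ 0.1 -0.1 -0.1]
[ 0.0003 -0.0004  0.0122] [ 0.1 -0.1 -0.1]
67.6 [[320.99383823 160.90220629]]
85.6 [[321.03148837 165.82360199]]
[[320.93963856 167.7293197 ]]
```

View pics/f9.png

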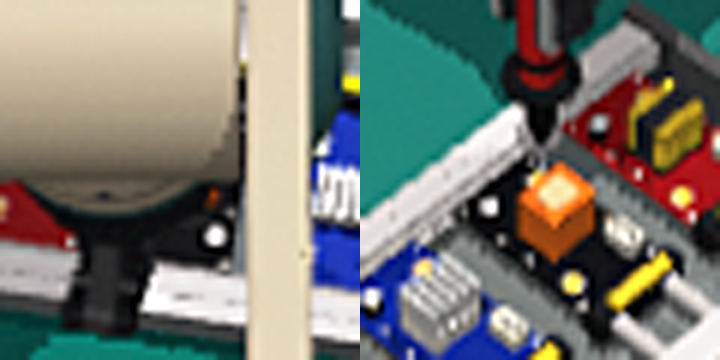

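Tip at about (541,165) in the crop, right over the visible part of the relay's square pad at (538,178). Press.

Call:
jog_arm:
  moves: [0.0003,-0.0004,0.006,0,0,0,0.008,0.0003,-0.0004,0.0095,0,0,0,0.008,0.0003,-0.0004,0.0125,0,0,0,0.008,0.0003,-0.0004,0.0125,0,0,0,0.008]

```text
clock: 41.42
position: [0.5305, 0.0307, 0.123]
tool_rot: [3.14, -0.001, 1.403]
contact_force: [0.2, 0.7, 2.6]
finger_gap: 0.0169
```

Run:
```python
from look import *
plan(hov("rs",38),hov("rr",80),hov("rr",49))
look("f10",(290,220),(321,168),30,6)
```

```text
t 41.42 pos [530.5  30.7 123. ] psi 80.38 F [0.2 0.7 2.6] gap 16.9
[-0.0001 -0.0002 -0.0006] [ 0.1 -0.1 -0.1]
[-0.028   0.0459 -0.0426] [ 0.1 -0.1 -0.1]
[-0.028   0.0458 -0.0116] [ 0.1 -0.1 -0.1]
top origin 260 190 scale 6
scene origin 291 138 scale 6
```

View pics/f10.png

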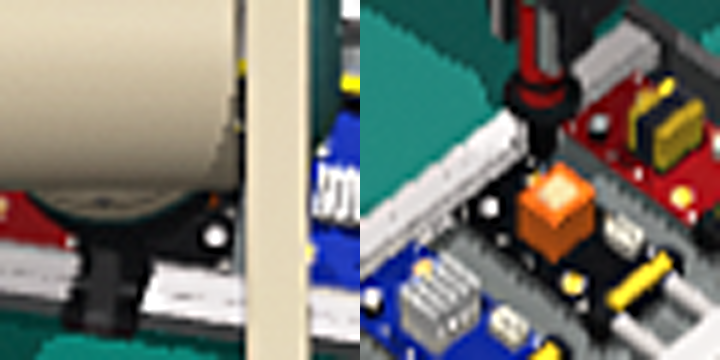

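Call:
jog_arm:
  moves: [0,0,0,0,0,0,0.008,0,0,0,0,0,0,0.008,0,0,-0.015,0,0,0,0.008,0,0,-0.045,0,0,0,0.008,0,0.005,-0.055,0,0,0,0.008,-0.015,0.025,-0.055,0,0,0,0.008,-0.028,0.0458,-0.055,0,0,0,0.008,-0.028,0.0458,-0.05,0,0,0,0.008,-0.028,0.0458,-0.03,0,0,0,0.008,-0.028,0.0458,-0.016,0,0,0,0.008,-0.028,0.0458,-0.012,0,0,0,0.008,-0.028,0.0458,-0.012,0,0,0,0.008]

```text
clock: 43.02
position: [0.5709, -0.0044, 0.1353]
tool_rot: [3.14, -0.001, 1.403]
contact_force: [-0.3, -0.2, -0.4]
finger_gap: 0.0169
```

Run:
```python
from look import *
look("f11",(290,220),(325,180),30,6)
plan(hov("rr",48),hov("rr",42),hov("rr",37.5))
s,p,R=cur()
for dz in (67.6,85.6,): print(dz,proj("scene",(p+R.apply([0,0,dz]))/1000))
print(proj("scene",F(*PAD["rr"],42)/1000))
```

```text
top origin 260 190 scale 6
scene origin 295 150 scale 6
t 43.12 pos [571.3  -4.5 136.1] psi 80.38 F [ 0.8 -0.3 -1.3] gap 16.8
[-0.0001 -0.0003  0.0025] [ 0.2 -0.1 -0.1]
[-0.0001 -0.0003  0.0085] [ 0.2 -0.1 -0.1]
[-0.0001 -0.0003  0.013 ] [ 0.2 -0.1 -0.1]
67.6 [[326.67794151 177.87544219]]
85.6 [[326.65626801 182.72679339]]
[[326.39953598 184.88266077]]
```

View pics/f11.png

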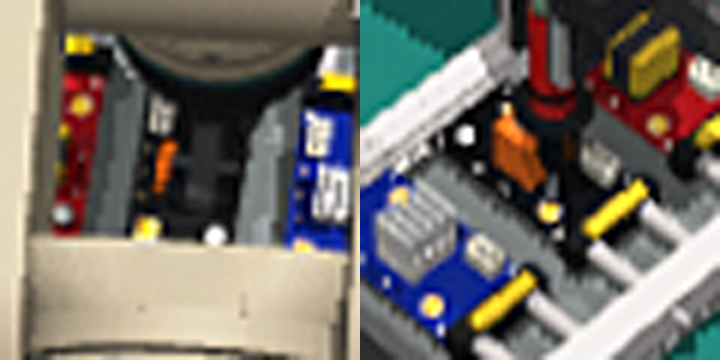

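Call:
jog_arm:
  moves: [0,-0.0003,0.006,0,0,0,0.008,0,-0.0003,0.01,0,0,0,0.008,0,-0.0003,0.013,0,0,0,0.008,0,-0.0003,0.013,0,0,0,0.008]

```text
clock: 43.62
position: [0.5711, -0.0044, 0.1232]
tool_rot: [3.138, -0.001, 1.403]
contact_force: [0.7, 0.2, 0.6]
finger_gap: 0.0165
```

Run:
```python
from look import *
plan(([608.1,-268.6,195],Rt(80.5)))
look("f12",(290,220),(325,180),30,6)
```

```text
t 43.62 pos [571.1  -4.4 123.2] psi 80.38 F [0.7 0.2 0.6] gap 16.5
[-0.2542  0.0808 -0.0718] [ 0.2 -0.1 -0.1]
top origin 260 190 scale 6
scene origin 295 150 scale 6
```

View pics/f12.png

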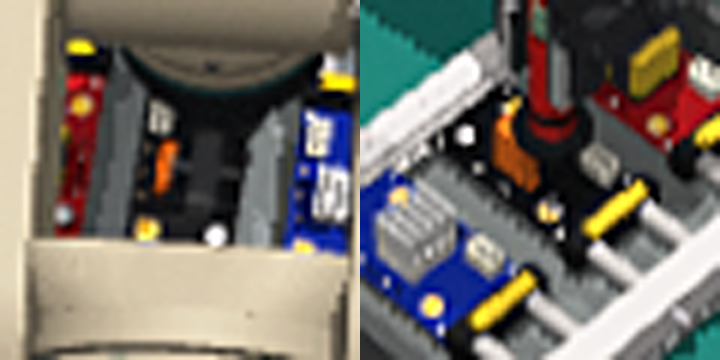

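Call:
jog_arm:
  moves: [0,0,0.0005,0,0,0,0.008,0,0,0.0005,0,0,0,0.008]

```text
clock: 43.98
position: [0.5712, -0.0044, 0.123]
tool_rot: [3.138, -0.001, 1.403]
contact_force: [-0.1, -0.1, 1.1]
finger_gap: 0.0167
```

Run:
```python
from look import *
plan(([608.1,-268.6,195],Rt(80.5)))
```

```text
t 43.98 pos [571.2  -4.4 123. ] psi 80.38 F [-0.1 -0.1  1.1] gap 16.7
[-0.2542  0.0808 -0.072 ] [ 0.2 -0.1 -0.1]
```

Call:
jog_arm:
  moves: [0,0,-0.01,0,0,0,0.008,0,0,-0.04,0,0,0,0.008,0,0,-0.072,0,0,0,0.008,-0.05,0.016,-0.072,0.2,0,0,0.008,-0.1,0.032,-0.072,0.2,0,0,0.008,-0.15,0.048,-0.072,0.2,0,0,0.008,-0.2,0.064,-0.072,0.2,0,0,0.008,-0.24,0.077,-0.072,0.2,0,0,0.008,-0.2542,0.0808,-0.072,0.2,0,0,0.008,-0.2542,0.0808,-0.072,0.2,0,0,0.008,-0.2542,0.0808,-0.072,0.2,0,0,0.008,-0.2542,0.0808,-0.072,0.2,0,0,0.008]

```text
clock: 45.48
position: [0.6083, -0.2672, 0.1954]
tool_rot: [3.141, -0.001, 1.405]
contact_force: [-0.0, 0.8, -1.4]
finger_gap: 0.0169
```

Run:
```python
from look import *
look("g1",(290,215),(265,258),30,6)
t=np.load("pics/top_g1.npz")["p"]; cv2.imwrite("pics/g1f.png",cv2.resize(t[160:260,230:350,::-1],None,fx=6,fy=6,interpolation=cv2.INTER_CUBIC))
plan(([608.1,-268.6,160],Rt(80.5)),([608.1,-268.6,102],Rt(80.5)))
s,p,R=cur()
for dz in (31.6,67.6,85.6): print(dz,proj("scene",(p+R.apply([0,0,dz]))/1000))
```

```text
top origin 260 185 scale 6
scene origin 235 228 scale 6
t 45.58 pos [ 608.3 -267.6  195.3] psi 80.45 F [ 0.9  0.1 -0.5] gap 17.3
[-0.001  -0.      0.0353] [ 0.  -0.1 -0. ]
[-0.0011 -0.0001  0.0933] [ 0.  -0.1 -0. ]
31.6 [[261.78327423 245.23424879]]
67.6 [[263.70646133 254.93013978]]
85.6 [[264.6240467  259.55621474]]
```

View pics/g1.png

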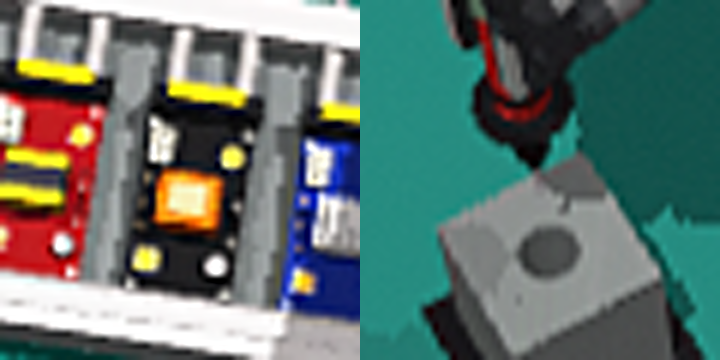

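View pics/g1f.png

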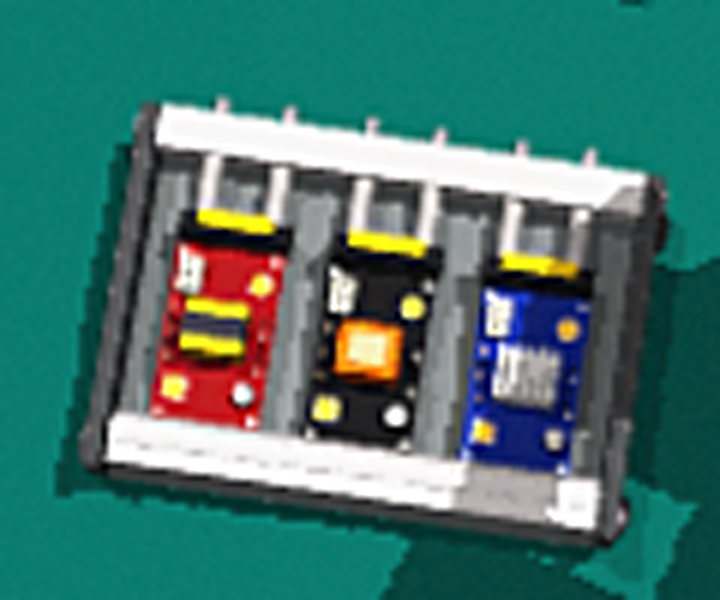

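Call:
jog_arm:
  moves: [-0.0008,0,0.012,0,0,0,0.008,-0.0008,0,0.024,0,0,0,0.008,-0.0008,0,0.033,0,0,0,0.008,-0.0008,0,0.045,0,0,0,0.008,-0.0008,0,0.055,0,0,0,0.008,-0.0008,0,0.055,0,0,0,0.008]

```text
clock: 46.32
position: [0.6077, -0.2681, 0.1389]
tool_rot: [-3.14, -0.002, 1.404]
contact_force: [0.2, -0.0, -0.7]
finger_gap: 0.0168
```

Run:
```python
from look import *
look("g2",(290,215),(265,258),30,6)
plan(([608.1,-268.4,104],Rt(80.5)),([608.1,-268.4,101.6],Rt(80.5)))
```

```text
top origin 260 185 scale 6
scene origin 235 228 scale 6
t 46.42 pos [ 608.3 -268.4  140.6] psi 80.45 F [ 0.2  1.4 -0.2] gap 16.9
[-0.     -0.0002  0.0366] [ 0.1 -0.1 -0. ]
[-0.     -0.0002  0.039 ] [ 0.1 -0.1 -0. ]
```

View pics/g2.png

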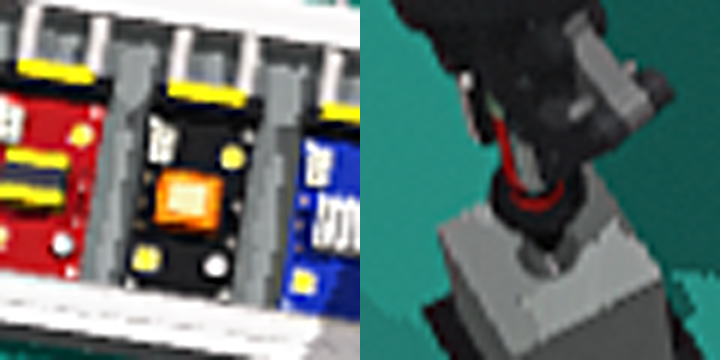

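Call:
jog_arm:
  moves: [0,0,0.01,0,0,0,0.008,0,0,0.02,0,0,0,0.008,0,0,0.029,0,0,0,0.008,0,0,0.034,0,0,0,0.008,0,0,0.037,0,0,0,0.008,0,0,0.0385,0,0,0,0.008,0,0,0.0385,0,0,0,0.008]

```text
clock: 47.3
position: [0.6085, -0.2684, 0.1023]
tool_rot: [3.14, -0.001, 1.404]
contact_force: [-0.0, -0.2, -0.9]
finger_gap: 0.0169
```

Run:
```python
from look import *
look("g3",(290,215),(265,258),30,6)
plan(([608.1,-268.4,101.6],Rt(80.5)))
```

```text
top origin 260 185 scale 6
scene origin 235 228 scale 6
t 47.40 pos [ 608.5 -268.5  102.5] psi 80.45 F [ 0.4  0.9 -0.8] gap 16.6
[ 0.     -0.0004  0.0009] [ 0.1 -0.1 -0. ]
```

View pics/g3.png

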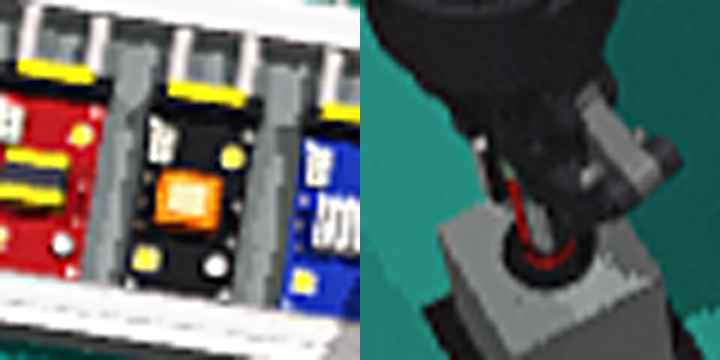

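Collar is about 1 mm above the stand; lower the rest, check for contact, then release.

Call:
jog_arm:
  moves: [0,0,0.0007,0,0,0,0.008,0,0,0.0014,0,0,0,0.008,0,0,0.0014,0,0,0,0.008]

```text
clock: 47.78
position: [0.6086, -0.2685, 0.1016]
tool_rot: [3.139, -0.001, 1.404]
contact_force: [-2.2, -0.2, 2.5]
finger_gap: 0.0164
```

Call:
jog_arm:
  moves: [0,0,0,0,0,0,0.02,0,0,0,0,0,0,0.035,0,0,0,0,0,0,0.05,0,0,0,0,0,0,0.05,0,0,-0.02,0,0,0,0.05,0,0,-0.05,0,0,0,0.05,0,0,-0.09,0,0,0,0.05,0,0,-0.12,0,0,0,0.05,0,0,-0.13,0,0,0,0.05,-0.06,-0.02,-0.13,0,0,0,0.05,-0.1,-0.05,-0.13,0,0,0,0.05,-0.1,-0.05,-0.13,0,0,0,0.05]

```text
clock: 49.28
position: [0.5399, -0.3615, 0.2309]
tool_rot: [3.141, -0.001, 1.4]
contact_force: [0.8, 0.9, 0.4]
finger_gap: 0.0502
```

Run:
```python
from look import *
plan()
for n in("top","scene"):
    p,d=imaging.camera(n); np.savez(f"pics/{n}_z.npz",p=p,d=d); cv2.imwrite(f"pics/{n}_z.png",p[:,:,::-1])
```

```text
t 49.27 pos [ 539.9 -361.5  230.9] psi 80.19 F [0.8 0.9 0.4] gap 50.2
```

View pics/top_z.png

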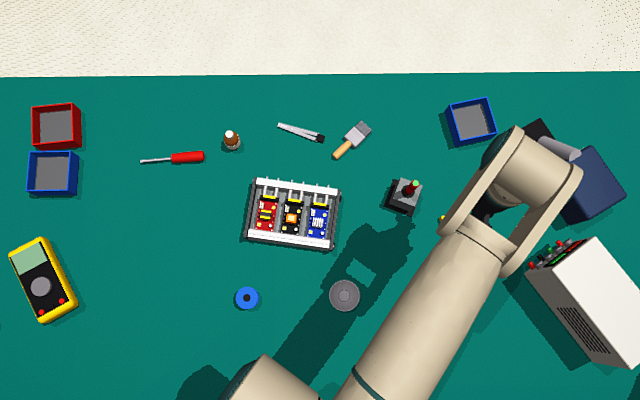

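View pics/scene_z.png

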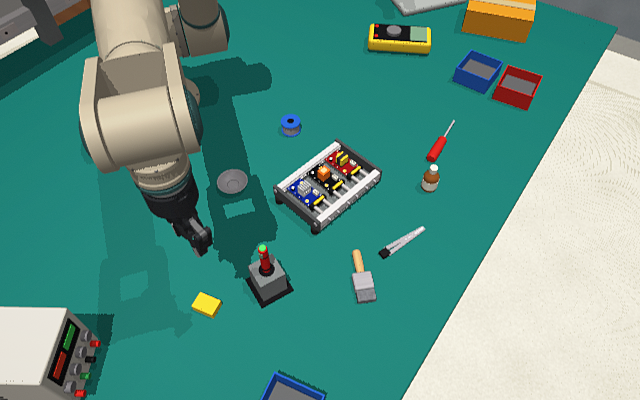

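Run:
```python
from h import *
from station import ticket
a=np.load("pics/scene0.npz")["p"].astype(int);b=np.load("pics/scene_z.npz")["p"].astype(int)
g=lambda p:np.argwhere((p[...,1]>200)&(p[...,0]<140)&(p[...,2]<160)).mean(0)
print("cap px before/after",g(a),g(b)); print(readout.get_state()["joint_velocities"].round(3))
print(ticket.close_job())
```

```text
cap px before/after [256.51351351 240.59459459] [256.15384615 241.94871795]
[ 0.03   0.003 -0.009  0.003 -0.001  0.001]
the job is handed in; nothing more can be done
None
```

All three boards were present. They are clamped one to a bay: power at the frame's +y end, relay in the middle and driver at the −y end. The tester touched all six pads in the asked order and is back upright in its stand. The job was handed in at about 49 s on the robot's clock, with the arm clear of everything.

- **Clamping:** each board lies flat behind the fixed rail with its jaw pushed back. The last pictures show all three still clamped. The bystander objects look to be in their starting places, though the arm partly covers the yellow box in the top view.
- **Touches:** I checked each hover against the pictures, and tip and pad agreed to about 1 mm. Each touch lasted roughly 0.5 to 0.7 s. The readings plus the tester's weight, which I estimated, come to about 2 to 3.5 N, a moderate spring deflection.
- **Weakest touch:** the relay board's round pad first read only 0.6 N, then 1.1 N after pressing 0.5 mm deeper. I took that as good contact because the arm was at the same height as on the other pads.
- **Not seen directly:** the arm hid part of the top view during the touches. I judged tip positions mainly from the scene camera and the arm's own pose. I have no direct reading of the plunger.
- **Tester return:** its cap was within about 1.5 pixels of its starting spot. That figure is approximate because the pixel test may also have caught other green pixels.

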